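# Draw the wedge from under the draining board and stand the beaker to drain

### The arm

A 6-joint arm with a two-finger parallel gripper is mounted at the origin on a cart in front of the work surface, level with it; the furniture and walls round the work are solid. World frame = base frame: x ahead of the robot, y to its left, z up, the work surface at z = 0. Lengths are in m, angles in rad, forces in N, time in s.
With the tool pointing down it reaches from about 0.35 to 0.975 m from the base axis. Payload 4.9 kg.
Tool frame: the origin (TCP) lies at the very end of the fingers, on their centre line; the grasp point (between the pads) lies manip.grip_point_offset behind it (manip.grip_point_offset is the distance from the TCP to the grasp point, in m); z points along the fingers, y is the line along which they close (so a half turn about z gives the same grasp; the last joint's range is limited). The gripper opens to 85 mm and grips with 20 to 120 N. Pads are 22 mm wide; open, the fingers measure 114 mm over their backs; the gripper's body (76 mm by 85 mm) begins 54 mm behind the grasp point. The pads swing forward as they close: fully open they stand 13 mm farther back than shut.
Start: joints at [1.221, 0.053, 1.613, -0, 1.476, -0.119], TCP at [0.143, 0.608, 0.207] pointing down, gripper open.
Joint ranges: [-3.01, 3.01], [-1.01, 2.22], [0.06, 2.58], [-1.02, 4.17], [0.09, 2.62], [-3.14, 3.14]. Speed limits (rad/s): [2.57, 2.57, 3.14, 3.14, 3.14, 3.14].

### API

Orientations are given as a unit quaternion [w, x, y, z].
In Python, from plant import manip gives the robot as it stands.
- The arm moves only by the shell command python3 -m crank 'ROWS' [OPENING]. ROWS is JSON, a list of rows, each an object of numbers: "x", "y", "z": the shift along the tool's x, y, z in cm; "turn": the turn about the tool's z in rad. In form: [{"x": .., "y": .., "z": .., "turn": ..}, ...]. A call has 1 to 5 rows; each row shifts and turns the commanded pose from where the row before left it, along the tool's axes as they then stand; what a row does not reach is not made up. A row lasts 1/10 s, in which the tool goes at most 50 mm and 8.59 degrees, less where a joint would pass 70% of its speed; a pose out of reach is approached as far as the arm can. A call with a gripper value outside its range is refused whole. OPENING is the opening in per cent of the stroke, from 0 (shut) to 100 (fully open), set as the call begins (- or left out, the last holds). The fingers move at their own pace and stop on an object; the grip force is fixed at half the most. Time passes only in rows, so rows that do not move let the fingers close. It gives the time, the measured TCP pose, the force, the opening and the grip force at its end, in the units of the state.
- manip.state(): the state, without advancing time (a new reading comes with each control period).
- manip.grab_frame(name): name is "scene" or "side" or "wrist"; returns (picture, depth): 480x640x3 uint8, red, green, blue; 480x640 float32, m along the optical axis (not along the pixel's ray), 0 where there is no reading.
- manip.camera_model(name): a dict with "mtx" (3x3 intrinsics, pixels), "world_to_cam" (4x4, takes a point from world to camera coordinates). Camera axes: x right, y down, z forward; pixel columns grow to the right and rows downward; lengths in m; the calibration is good to about 2 mm. A picture is of the moment at which its call begins: read the wrist's pose just before it. camera_model takes no time and is no camera call; for the wrist camera it gives the pose at the moment of the call.
- manip.job_done(): hands the job in; it is judged then, once.
The state is a dict: "time": time; "joint_pos": joint angles; "joint_vel": joint speeds; "joint_efforts": joint torques, N m; "tool_pos": TCP position; "tool_rot": TCP orientation; "contact_force": force on the tool from outside, world axes, zero at the start; "ft_torque": the same for the moment, N m; "gripper_width": opening from 0.0 (shut) to 1.0 (fully open); "grasp_force": force on a finger pad.
Only numpy, scipy, OpenCV 4.12 (cv2) and the standard library are available. Lean on these libraries where they do the work, as an engineer would, in place of code of your own. Each camera call takes 0.05 s, during which the arm holds its last target. There are 200 camera calls.

### The job

The heavy hinged draining board is propped up by a wooden wedge. Work the wedge backward out from under it in small tugs of about a centimetre, pausing after each tug so that the board settles on the wedge, and let the board come down gently until it lies flat; do not lift it or let it drop. Then lay the wedge on its base in the shallow wooden tray, stand the steel beaker that lies on its side upside down on the flat board, and leave everything else where it is.

Things in the scene. Friction and masses are not known exactly. Their poses are not given: they have to be found in the camera images.
- board (a joint): Tilt of the draining board about the hinge at its back, rad: 0 = flat on its feet, grows as the front edge rises; 0.06 to 0.09 at the start. The board weighs 1.8 kg (a fifth more or less), swings freely and rests with its front edge on the wedge, which friction holds wherever it is left; drawing the wedge out takes 5 to 15 N.
- hinge_rail: Fixed dark wooden rail (30 x 250 x 26 mm) behind the board. Origin on the worktop, under the middle of the hinge axis (which runs along y, 17 mm up); z up. The dark wooden board, 220 mm deep (x), 240 mm wide, 18 mm thick, lies on the -x side, its free front edge at x = -0.222; when flat, its underside is 8 mm and its top 26 mm above the worktop.
- board_mid (a point): Centre of the draining board's top face (grooves only drawn, the face is smooth); x from the front edge to the hinge, z out of the face. A wall cabinet hangs over the back of the worktop: its door face is at world x = 0.55 from y = -0.2 to 0.38, starting 0.44 m above the worktop, with a knob to x = 0.505: keep arm and wrist clear of it.
- wedge_grip (a point): Centre of the grip block (30 x 34 x 44 mm high) at the thick rear end of the pale wooden wedge, 22 mm up. x points to the tip, z up. The wedge is 34 mm wide; its taper runs in +x from the block, 31 mm thick there, 4 mm at the tip. The block starts 18 to 38 mm clear of the board's front edge. Drawn out along -x: board flat after 55 to 76 mm, tip clear after 73 to 93 mm.
- wedge_mid (a point): Point on the wedge's underside, on its centre line, 55 mm toward the tip from the grip block's centre: the middle of its length. x points to the tip, z up.
- wedge_tip (a point): Middle of the wedge's thin tip edge, 2 mm above its base.
- tray: Shallow open wooden tray, fixed to the worktop: 200 mm (x) x 110 mm (y) x 20 mm high outside, walls 4 mm, floor 4 mm thick. Origin at the centre of its underside; z up.
- beaker_mid (a point): Centre of the small steel beaker (61 mm across at the mouth, 58 mm at the foot, 65 mm tall, walls about 5 mm, 0.11 kg), half-way up it. z runs along the beaker's axis from its closed foot to its open mouth; at the start it lies on its side, z level, its centre about 36 mm above the worktop, in a fixed low wooden cradle (90 x 60 mm; two round bars, 11 mm high, lie along it under the beaker, 36 mm apart).
- mug: Bystander: taller steel beaker, 74 mm across and 96 mm tall, standing upright (not the one to be moved). Origin at the centre of its underside.
- jar: Bystander: glass jar with a black lid, 65 mm across, 94 mm tall. Origin at the centre of its underside.
- timer: Bystander: round wind-up kitchen timer, 62 mm across, 43 mm tall. Origin at the centre of its underside.
- shaker: Bystander: shaker with a grey cap, 44 mm across, 90 mm tall. Origin at the centre of its underside.
- spice: Bystander: spice jar with a red cap, 45 mm across, 106 mm tall. Origin at the centre of its underside.

How it is judged:
By the outcome, as a careful person would: the job done as asked, in the order asked, and still so for the second after the job is handed in, with the robot touching nothing.
It also fails if it takes over 72 s, if anything falls off the work surface, if the arm or the gripper's body presses on something with over 40 N, if the wrist force passes 120 N, or if a joint passes its speed limit or range.

## Working session

There is one attempt and no reset: what is moved stays moved. The work goes in short steps, Python scripts to look and compute and a shell command to move; the robot and the scene stay as the last step left them, time stands still between calls to the robot, and variables do not carry over. Pictures are saved under pics/ and viewed, at most 12 in all, crops included, and the job is handed in when it is done.

```bash
ls; mkdir -p pics; cat > h.py <<'E'
import numpy as np, cv2
from plant import manip
from scipy.spatial.transform import Rotation as R
def grab(n):
    m=manip.camera_model(n); p,d=manip.grab_frame(n); return p,d,np.array(m['mtx']),np.array(m['world_to_cam'])
def cloud(d,K,T):
    v,u=np.mgrid[:480,:640]; P=np.stack([(u-K[0,2])/K[0,0]*d,(v-K[1,2])/K[1,1]*d,d],-1)
    C=np.linalg.inv(T); return P@C[:3,:3].T+C[:3,3]
def st():
    s=manip.state(); q=s['tool_rot']; r=R.from_quat([q[1],q[2],q[3],q[0]]).as_matrix()
    print('t',round(s['time'],2),'pos',np.round(s['tool_pos'],4),'R',np.round(r,3).tolist(),'F',np.round(s['contact_force'],1),'w',round(s['gripper_width'],3),'g',round(s['grasp_force'],1),'j',np.round(s['joint_pos'],2)); return s,r
E
python3 - <<'E'
from h import *
st(); print(manip.grip_point_offset)
for n in ['scene','side']:
    p,d,K,T=grab(n); cv2.imwrite(f'pics/{n}.png',p[:,:,::-1]); np.savez(f'{n}.npz',p=p,d=d,K=K,T=T)
    print(n,np.linalg.inv(T)[:3,3].round(3),(d>0).mean())
E
```

```text
pics
t 0.0 pos [0.1427 0.6078 0.206 ] R [[-0.973, 0.229, -0.001], [0.229, 0.973, -0.002], [0.0, -0.002, -1.0]] F [ 0.7  0.  -0.1] w 1.003 g 0.0 j [ 1.22  0.05  1.61 -0.    1.48 -0.12]
0.0187
scene [-0.093 -0.815  0.752] 0.9959798177083333
side [ 0.126 -1.403  0.646] 0.9961848958333334
```

View pics/scene.png

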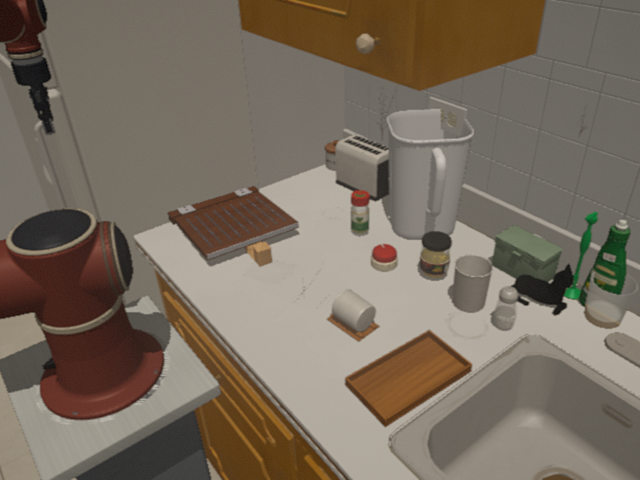

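View pics/side.png

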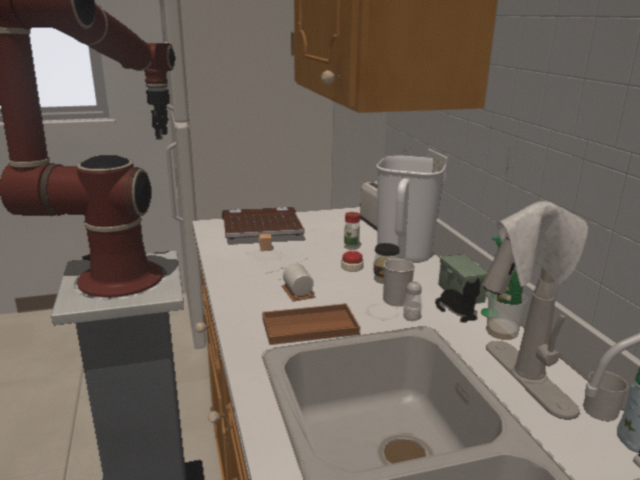

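The scene view shows the board around (235,222), the wedge block at (261,253), the beaker at (353,312) with its mouth/foot to the right, and the tray at (410,375). The hinge clips are at (180,207) and (243,192), on the far side.

```bash
python3 - <<'E'
from h import *
z=np.load('scene.npz'); p,d,K,T=[z[k] for k in 'pdKT']; W=cloud(d,K,T)
for n,(u,v) in dict(blocktop=(258,245),blockfront=(263,256),clip1=(180,208),clip2=(243,193),bL=(170,218),bF=(215,250),bR=(296,222),bB=(255,190),boardmid=(235,220),beak=(350,308),beakend=(362,318),beakL=(337,308),table=(300,260),trayL=(348,380),trayB=(430,335),trayR=(469,366),trayF=(388,416),timer=(384,250),spice=(360,197),jar=(436,240),mug=(472,262)).items(): print(n,W[v,u].round(3))
hsv=cv2.cvtColor(p,cv2.COLOR_RGB2HSV)
def report(n,m):
    q=W[m]; xy=q[:,:2].astype(np.float32); print(n,m.sum(),'rect',cv2.minAreaRect(xy),'z',np.percentile(q[:,2],[1,50,99]).round(3), cv2.boxPoints(cv2.minAreaRect(xy)).round(3).tolist())
v,u=np.mgrid[:480,:640]
box=lambda a,b,c,e:(u>a)&(u<b)&(v>c)&(v<e)
h,s=hsv[...,0],hsv[...,1]
print('hsv',hsv[245,258],hsv[256,263],hsv[375,410],hsv[310,350],hsv[225,200])
report('tray',box(335,480,325,425)&(s>110)&(W[...,2]>.001)&(W[...,2]<.03))
report('block',box(240,280,236,268)&(s>80)&(W[...,2]>.036))
report('blockall',box(240,280,236,268)&(s>90)&(W[...,2]>.006)&(h>9))
report('beaker',box(325,385,285,340)&(W[...,2]>.02))
report('board',box(160,305,180,262)&(W[...,2]>.022)&(s>70)&~box(246,280,240,268))
E
```

```text
blocktop [0.402 0.107 0.043]
blockfront [0.398 0.082 0.028]
clip1 [0.349 0.407 0.025]
clip2 [0.51  0.358 0.031]
bL [0.315 0.399 0.012]
bF [0.319 0.157 0.04 ]
bR [0.526 0.133 0.041]
bB [0.549 0.361 0.025]
boardmid [0.423 0.25  0.033]
beak [ 0.413 -0.205  0.057]
beakend [ 0.423 -0.228  0.043]
beakL [ 0.403 -0.178  0.045]
table [ 0.475  0.049 -0.002]
trayL [ 0.32  -0.31   0.016]
trayB [ 0.516 -0.318  0.008]
trayR [ 0.504 -0.422  0.017]
trayF [ 0.321 -0.41   0.018]
timer [ 0.608 -0.09   0.04 ]
spice [0.651 0.042 0.103]
jar [ 0.665 -0.187  0.092]
mug [ 0.677 -0.275  0.079]
hsv [ 16 120 187] [ 15 111 124] [ 14 169 133] [ 18  36 169] [ 11 148  88]
tray 5986 rect ((0.4172097444534302, -0.30235618352890015), (0.2356923520565033, 0.20090101659297943), 86.97936248779297) z [0.001 0.004 0.02 ] [[0.3109999895095825, -0.41499999165534973], [0.5109999775886536, -0.42500001192092896], [0.5239999890327454, -0.1899999976158142], [0.3230000138282776, -0.17900000512599945]]
block 179 rect ((0.17685972154140472, -0.3368406891822815), (1.0961940288543701, 0.06170037388801575), 63.77802658081055) z [0.036 
[... 456 characters left out ...]
0000046491623], [0.39100000262260437, 0.1679999977350235]]
beaker 1174 rect ((0.19877873361110687, -0.5011536478996277), (0.8526151776313782, 0.0855514407157898), 52.80845260620117) z [0.022 0.053 0.067] [[-0.09300000220537186, -0.8149999976158142], [-0.02500000037252903, -0.8669999837875366], [0.4909999966621399, -0.18700000643730164], [0.421999990940094, -0.13600000739097595]]
board 3968 rect ((0.25749045610427856, -0.22124677896499634), (1.3482940196990967, 0.2883720099925995), 71.51565551757812) z [0.023 0.033 0.042] [[-0.09300000220537186, -0.8149999976158142], [0.1809999942779541, -0.906000018119812], [0.6079999804496765, 0.3720000088214874], [0.33399999141693115, 0.46399998664855957]]
```

```bash
r='python3 -m crank'
python3 -m crank '[{"x":-3,"y":-3.5},{"x":-3,"y":-3.5},{"x":-3,"y":-3.5},{"x":-3,"y":-3.5},{"x":-3,"y":-3.5}]' | tail -3
python3 -m crank '[{"x":-3,"y":-3.5},{"x":-3,"y":-3.5},{"x":-3,"y":-3.5},{"x":-3,"y":-3.5},{"x":-3,"y":-3.5}]' >/dev/null
python3 -m crank '[{"x":-3,"y":-3.5},{"x":-3,"y":-3.5},{"turn":0.13},{"turn":0.13},{"turn":0.13}]' >/dev/null
python3 -m crank '[{"turn":0.13},{"turn":0.13},{"turn":0.13},{"turn":0.13},{"turn":0.13}]' >/dev/null
python3 -m crank '[{"turn":0.13},{"turn":0.13},{},{},{}]'
python3 - <<'E'
from h import *
st(); p,d,K,T=grab('wrist'); cv2.imwrite('pics/w1.png',p[:,:,::-1]); np.savez('w1.npz',p=p,d=d,K=K,T=T); print(np.linalg.inv(T).round(3),(d>0).mean())
E
```

```text
t 0.1 pos [0.1428 0.6078 0.2061] R [[-0.973, 0.229, -0.001], [0.229, 0.973, -0.002], [0.0, -0.002, -1.0]] F [-0.1  0.1 -1.2] w 1.0 g 0.0 j [ 1.22  0.05  1.61 -0.    1.48 -0.12]
[[ 0.228  0.92   0.318  0.061]
 [ 0.974 -0.215 -0.077  0.627]
 [-0.002  0.328 -0.945  0.374]
 [ 0.     0.     0.     1.   ]] 0.9961393229166666schema error: expected keys x, y, z, turn
schema error: expected keys x, y, z, turn
schema error: expected keys x, y, z, turn
schema error: expected keys x, y, z, turn
schema error: expected keys x, y, z, turn
```

View pics/w1.png

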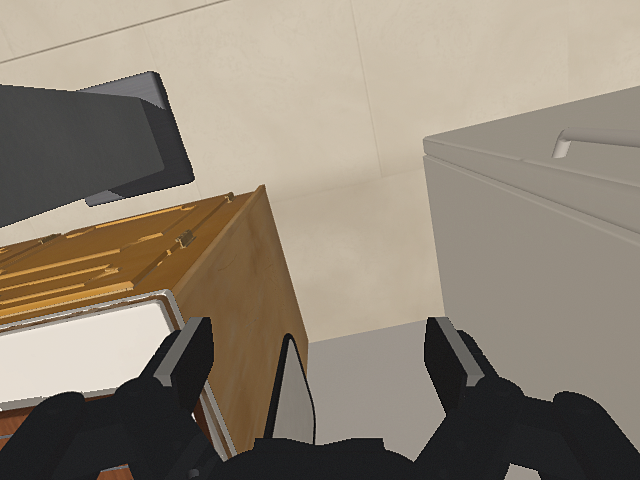

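The wrist view shows only the floor and counter edge: the moves were refused because every key is required. I'll resend them in full.

```bash
python3 -m crank '[{"x":-3,"y":-3.5,"z":0,"turn":0},{"x":-3,"y":-3.5,"z":0,"turn":0},{"x":-3,"y":-3.5,"z":0,"turn":0},{"x":-3,"y":-3.5,"z":0,"turn":0},{"x":-3,"y":-3.5,"z":0,"turn":0}]'
python3 -m crank '[{"x":-3,"y":-3.5,"z":0,"turn":0},{"x":-3,"y":-3.5,"z":0,"turn":0},{"x":-3,"y":-3.5,"z":0,"turn":0},{"x":-3,"y":-3.5,"z":0,"turn":0},{"x":-3,"y":-3.5,"z":0,"turn":0}]' >/dev/null
python3 -m crank '[{"x":-3,"y":-3.5,"z":0,"turn":0},{"x":-3,"y":-3.5,"z":0,"turn":0},{"x":0,"y":0,"z":0,"turn":0.13},{"x":0,"y":0,"z":0,"turn":0.13},{"x":0,"y":0,"z":0,"turn":0.13}]' >/dev/null
python3 -m crank '[{"x":0,"y":0,"z":0,"turn":0.13},{"x":0,"y":0,"z":0,"turn":0.13},{"x":0,"y":0,"z":0,"turn":0.13},{"x":0,"y":0,"z":0,"turn":0.13},{"x":0,"y":0,"z":0,"turn":0.13}]' >/dev/null
python3 -m crank '[{"x":0,"y":0,"z":0,"turn":0.13},{"x":0,"y":0,"z":0,"turn":0.13},{"x":0,"y":0,"z":0,"turn":0},{"x":0,"y":0,"z":0,"turn":0},{"x":0,"y":0,"z":0,"turn":0}]'
python3 - <<'E'
from h import *
st(); p,d,K,T=grab('wrist'); cv2.imwrite('pics/w2.png',p[:,:,::-1]); np.savez('w2.npz',p=p,d=d,K=K,T=T); print(np.linalg.inv(T).round(3))
E
```

```text
time: 0.65
tool_pos: [0.2492, 0.402, 0.2068]
tool_rot: [-0.0, 0.115, 0.993, -0.0]
contact_force: [0.8, 0.7, -0.4]
gripper_width: 1.001
grasp_force: 0.0
time: 2.65
tool_pos: [0.3973, 0.1172, 0.2071]
tool_rot: [-0.0, 0.692, 0.722, -0.0]
contact_force: [-0.2, -0.2, 1.3]
gripper_width: 0.996
grasp_force: 0.0
t 2.65 pos [0.3973 0.1172 0.2071] R [[-0.042, 0.999, -0.0], [0.999, 0.042, -0.0], [-0.0, -0.0, -1.0]] F [-0.2 -0.2  1.3] w 0.996 g 0.0 j [ 0.11 -0.49  2.07  0.    1.56  0.06]
[[ 0.999  0.04   0.014  0.394]
 [ 0.042 -0.944 -0.327  0.201]
 [ 0.     0.328 -0.945  0.375]
 [ 0.     0.     0.     1.   ]]
```

View pics/w2.png

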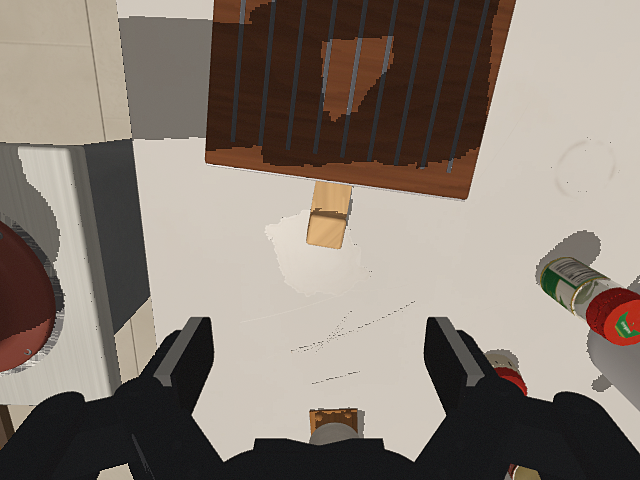

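The wrist view shows the block top at about (325,231), the taper above it, and the board's front edge running from (206,163) to (467,198).

```bash
python3 - <<'E'
from h import *
z=np.load('w2.npz'); p,d,K,T=[z[k] for k in 'pdKT']; C=np.linalg.inv(T)
def ray(u,v,h):
    r=C[:3,:3]@[(u-K[0,2])/K[0,0],(v-K[1,2])/K[1,1],1]; return C[:3,3]+r*(h-C[2,3])/r[2]
W=cloud(d,K,T)
hsv=cv2.cvtColor(p,cv2.COLOR_RGB2HSV); v,u=np.mgrid[:480,:640]
m=(u>290)&(u<365)&(v>170)&(v<260)&(hsv[...,1]>90)&(hsv[...,0]>12)&(W[...,2]>.038)&(W[...,2]<.06)&(hsv[...,2]>150)
m2=cv2.morphologyEx(m.astype(np.uint8),cv2.MORPH_OPEN,np.ones((3,3)))>0
q=W[m2]; print('block top',m2.sum(),cv2.minAreaRect(q[:,:2].astype(np.float32)),np.median(q[:,2]), cv2.minAreaRect(np.argwhere(m2)[:,::-1].astype(np.float32)))
w=(u>290)&(u<365)&(v>170)&(v<260)&(hsv[...,1]>70)&(hsv[...,0]>12)&(hsv[...,2]>130)
ys=np.arange(188,248,4); print([(y,np.where(w[y])[0].min(),np.where(w[y])[0].max()) for y in ys if w[y].any()])
for a in [(206,163),(467,198)]: print('edge',ray(*a,.044).round(4),W[a[1]-3,a[0]].round(3))
a,b=ray(206,163,.044),ray(467,198,.044); print('len',np.linalg.norm(b-a),'ang',np.arctan2(*(b-a)[1::-1]),'mid',(a+b)/2)
for n,(x,y) in dict(bc=(325,232)).items(): print(ray(x,y,.044).round(4),W[y,x])
E
```

```text
block top 1024 ((0.40564480423927307, 0.09734464436769485), (0.029076995328068733, 0.03281303122639656), 82.2590560913086) 0.045355632017796715 ((325.8108215332031, 231.6351318359375), (35.67457962036133, 29.59181785583496), 9.462322235107422)
[(np.int64(188), np.int64(314), np.int64(351)), (np.int64(192), np.int64(314), np.int64(350)), (np.int64(196), np.int64(313), np.int64(349)), (np.int64(200), np.int64(312), np.int64(348)), (np.int64(204), np.int64(312), np.int64(348)), (np.int64(208), np.int64(311), np.int64(347)), (np.int64(212), np.int64(310), np.int64(346)), (np.int64(216), np.int64(311), np.int64(323)), (np.int64(220), np.int64(310), np.int64(344)), (np.int64(224), np.int64(308), np.int64(345)), (np.int64(228), np.int64(309), np.int64(344)), (np.int64(232), np.int64(308), np.int64(343)), (np.int64(236), np.int64(307), np.int64(343)), (np.int64(240), np.int64(306), np.int64(342)), (np.int64(244), np.int64(310), np.int64(341))]
edge [0.298 0.156 0.044] [0.298 0.159 0.044]
edge [0.5317 0.1347 0.044 ] [0.532 0.137 0.041]
len 0.23471587082222015 ang -0.0908840996515641 mid [0.41483809 0.14538838 0.044     ]
[0.4051 0.0972 0.044 ] [0.40507809 0.09748843 0.04498007]
```

```bash
python3 -m crank '[{"x":0,"y":0,"z":0,"turn":0.08},{"x":0,"y":0,"z":0,"turn":0.075},{"x":-1.9,"y":1.04,"z":0,"turn":0},{"x":0,"y":0,"z":4,"turn":0},{"x":0,"y":0,"z":4,"turn":0}]'
python3 -m crank '[{"x":0,"y":0,"z":4,"turn":0},{"x":0,"y":0,"z":4,"turn":0},{"x":0,"y":0,"z":3,"turn":0},{"x":0,"y":0,"z":1.1,"turn":0},{"x":0,"y":0,"z":0,"turn":0}]'
python3 -m crank '[{"x":0,"y":0,"z":0,"turn":0},{"x":0,"y":0,"z":0,"turn":0},{"x":0,"y":0,"z":0,"turn":0},{"x":0,"y":0,"z":0,"turn":0},{"x":0,"y":0,"z":0,"turn":0}]' 30
python3 -m crank '[{"x":0,"y":0,"z":0,"turn":0},{"x":0,"y":0,"z":0,"turn":0},{"x":0,"y":0,"z":0,"turn":0},{"x":0,"y":0,"z":0,"turn":0},{"x":0,"y":0,"z":0,"turn":0}]'
```

```text
time: 3.2
tool_pos: [0.4071, 0.0968, 0.128]
tool_rot: [0.001, 0.746, 0.665, 0.002]
contact_force: [-0.1, 0.1, -0.5]
gripper_width: 1.001
grasp_force: 0.0
time: 3.7
tool_pos: [0.4041, 0.097, 0.0048]
tool_rot: [-0.001, 0.746, 0.665, -0.001]
contact_force: [-0.4, 0.0, -0.2]
gripper_width: 1.001
grasp_force: 0.0
time: 4.2
tool_pos: [0.4064, 0.0972, 0.0079]
tool_rot: [0.0, 0.746, 0.666, 0.0]
contact_force: [-2.8, 0.0, 6.7]
gripper_width: 0.379
grasp_force: 61.1
time: 4.7
tool_pos: [0.4063, 0.0972, 0.0079]
tool_rot: [0.0, 0.746, 0.666, 0.0]
contact_force: [-4.2, -1.2, 6.8]
gripper_width: 0.379
grasp_force: 61.1
```

```bash
python3 -m crank '[{"x":0,"y":0,"z":-0.15,"turn":0},{"x":-0.25,"y":0,"z":0,"turn":0},{"x":-0.25,"y":0,"z":0,"turn":0},{"x":-0.25,"y":0,"z":0,"turn":0},{"x":-0.25,"y":0,"z":0,"turn":0}]'
python3 -m crank '[{"x":0,"y":0,"z":0,"turn":0},{"x":0,"y":0,"z":0,"turn":0},{"x":0,"y":0,"z":0,"turn":0},{"x":0,"y":0,"z":0,"turn":0},{"x":0,"y":0,"z":0,"turn":0}]'
python3 - <<'E'
from h import *
p,d,K,T=grab('scene'); np.savez('s2.npz',p=p,d=d,K=K,T=T); W=cloud(d,K,T)
o=np.load('scene.npz'); V=cloud(o['d'],o['K'],o['T'])
for a in [(215,244),(200,232),(285,222),(258,236)]: print(a,V[a[1],a[0]].round(4),W[a[1],a[0]].round(4))
E
```

```text
time: 5.2
tool_pos: [0.4046, 0.0887, 0.0079]
tool_rot: [-0.001, 0.747, 0.665, 0.002]
contact_force: [0.5, 6.9, -1.1]
gripper_width: 0.378
grasp_force: 60.7
time: 5.7
tool_pos: [0.4046, 0.0883, 0.008]
tool_rot: [-0.001, 0.747, 0.665, 0.001]
contact_force: [0.8, 6.4, -0.9]
gripper_width: 0.379
grasp_force: 60.7
(215, 244) [0.3328 0.1845 0.0357] [0.3328 0.1844 0.0358]
(200, 232) [0.3317 0.258  0.0325] [0.3313 0.257  0.0332]
(285, 222) [0.5068 0.1526 0.0395] [0.456  0.0706 0.0999]
(258, 236) [0.4249 0.1449 0.0381] [0.426  0.147  0.0366]
```

```bash
python3 -m crank '[{"x":-0.25,"y":0,"z":0,"turn":0},{"x":-0.25,"y":0,"z":0,"turn":0},{"x":-0.25,"y":0,"z":0,"turn":0},{"x":-0.25,"y":0,"z":0,"turn":0},{"x":0,"y":0,"z":0,"turn":0}]'
python3 -m crank '[{"x":0,"y":0,"z":0,"turn":0},{"x":0,"y":0,"z":0,"turn":0},{"x":0,"y":0,"z":0,"turn":0},{"x":0,"y":0,"z":0,"turn":0},{"x":0,"y":0,"z":0,"turn":0}]'
python3 -m crank '[{"x":-0.25,"y":0,"z":0,"turn":0},{"x":-0.25,"y":0,"z":0,"turn":0},{"x":-0.25,"y":0,"z":0,"turn":0},{"x":-0.25,"y":0,"z":0,"turn":0},{"x":0,"y":0,"z":0,"turn":0}]'
python3 -m crank '[{"x":0,"y":0,"z":0,"turn":0},{"x":0,"y":0,"z":0,"turn":0},{"x":0,"y":0,"z":0,"turn":0},{"x":0,"y":0,"z":0,"turn":0},{"x":0,"y":0,"z":0,"turn":0}]'
python3 - <<'E'
from h import *
p,d,K,T=grab('side'); cv2.imwrite('pics/side2.png',cv2.resize(p[180:330,180:380,::-1],(800,600))); W=cloud(d,K,T)
p,d,K,T=grab('scene');  W=cloud(d,K,T)
for a in [(215,244),(200,232),(285,222),(258,236)]: print(a,W[a[1],a[0]].round(4))
E
```

```text
time: 6.25
tool_pos: [0.4034, 0.0784, 0.0079]
tool_rot: [-0.001, 0.747, 0.665, 0.001]
contact_force: [1.2, 6.3, -1.4]
gripper_width: 0.375
grasp_force: 60.7
time: 6.75
tool_pos: [0.4034, 0.0785, 0.0079]
tool_rot: [-0.001, 0.747, 0.665, 0.001]
contact_force: [-0.3, 5.5, 0.0]
gripper_width: 0.378
grasp_force: 60.7
time: 7.25
tool_pos: [0.4022, 0.0686, 0.0079]
tool_rot: [-0.001, 0.747, 0.665, 0.001]
contact_force: [-0.1, 6.1, -1.3]
gripper_width: 0.381
grasp_force: 60.7
time: 7.75
tool_pos: [0.4022, 0.0685, 0.0079]
tool_rot: [-0.001, 0.747, 0.665, 0.001]
contact_force: [0.4, 5.2, -0.7]
gripper_width: 0.377
grasp_force: 60.7
(215, 244) [0.3361 0.1921 0.0303]
(200, 232) [0.3329 0.261  0.0305]
(285, 222) [0.4487 0.0589 0.1085]
(258, 236) [0.376  0.0543 0.1055]
```

View pics/side2.png

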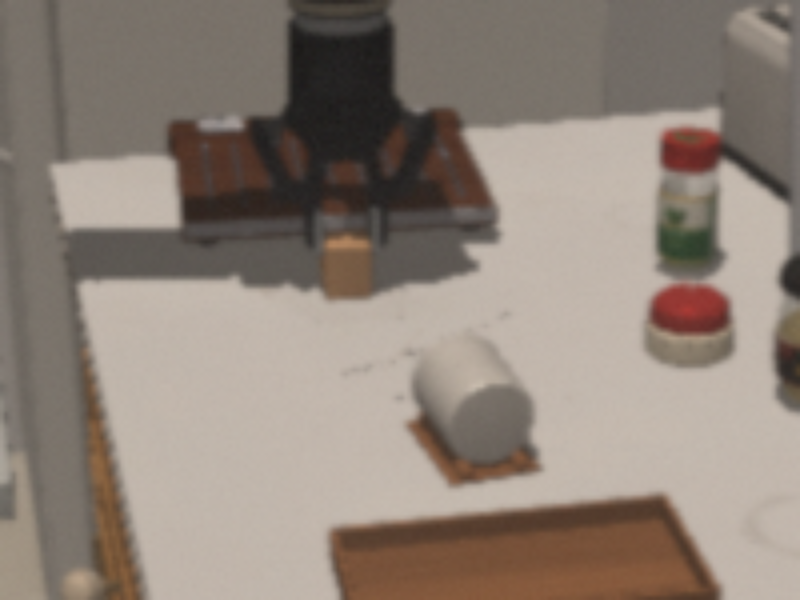

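The side view shows the gripper holding the block at about (345,265), the board lower than before, and the beaker's closed foot at (495,425), facing −y.

```bash
python3 -m crank '[{"x":-0.25,"y":0,"z":0,"turn":0},{"x":-0.25,"y":0,"z":0,"turn":0},{"x":-0.25,"y":0,"z":0,"turn":0},{"x":-0.25,"y":0,"z":0,"turn":0},{"x":0,"y":0,"z":0,"turn":0}]' | grep -E "pos|contact"
python3 -m crank '[{"x":0,"y":0,"z":0,"turn":0},{"x":0,"y":0,"z":0,"turn":0},{"x":0,"y":0,"z":0,"turn":0},{"x":0,"y":0,"z":0,"turn":0},{"x":0,"y":0,"z":0,"turn":0}]'| grep -E "pos|contact"
python3 -m crank '[{"x":-0.25,"y":0,"z":0,"turn":0},{"x":-0.25,"y":0,"z":0,"turn":0},{"x":-0.25,"y":0,"z":0,"turn":0},{"x":-0.25,"y":0,"z":0,"turn":0},{"x":0,"y":0,"z":0,"turn":0}]' | grep -E "pos|contact"
python3 -m crank '[{"x":0,"y":0,"z":0,"turn":0},{"x":0,"y":0,"z":0,"turn":0},{"x":0,"y":0,"z":0,"turn":0},{"x":0,"y":0,"z":0,"turn":0},{"x":0,"y":0,"z":0,"turn":0}]'| grep -E "pos|contact"
python3 -m crank '[{"x":-0.25,"y":0,"z":0,"turn":0},{"x":-0.25,"y":0,"z":0,"turn":0},{"x":-0.25,"y":0,"z":0,"turn":0},{"x":-0.25,"y":0,"z":0,"turn":0},{"x":0,"y":0,"z":0,"turn":0}]' | grep -E "pos|contact"
python3 -m crank '[{"x":0,"y":0,"z":0,"turn":0},{"x":0,"y":0,"z":0,"turn":0},{"x":0,"y":0,"z":0,"turn":0},{"x":0,"y":0,"z":0,"turn":0},{"x":0,"y":0,"z":0,"turn":0}]'| grep -E "pos|contact"
python3 -m crank '[{"x":-0.25,"y":0,"z":0,"turn":0},{"x":-0.25,"y":0,"z":0,"turn":0},{"x":-0.25,"y":0,"z":0,"turn":0},{"x":-0.25,"y":0,"z":0,"turn":0},{"x":0,"y":0,"z":0,"turn":0}]' | grep -E "pos|contact"
python3 -m crank '[{"x":0,"y":0,"z":0,"turn":0},{"x":0,"y":0,"z":0,"turn":0},{"x":0,"y":0,"z":0,"turn":0},{"x":0,"y":0,"z":0,"turn":0},{"x":0,"y":0,"z":0,"turn":0}]'| grep -E "pos|contact"
python3 - <<'E'
from h import *
p,d,K,T=grab('scene');  W=cloud(d,K,T)
for a in [(215,246),(200,232),(205,236)]: print(a,W[a[1],a[0]].round(4))
E
```

```text
tool_pos: [0.4011, 0.0586, 0.0079]
contact_force: [0.2, 6.2, -1.0]
tool_pos: [0.401, 0.0586, 0.0079]
contact_force: [0.8, 6.2, -0.3]
tool_pos: [0.3999, 0.0487, 0.0079]
contact_force: [0.6, 6.3, -1.4]
tool_pos: [0.3999, 0.0487, 0.008]
contact_force: [0.4, 5.4, -0.9]
tool_pos: [0.3988, 0.0388, 0.0079]
contact_force: [0.9, 6.7, 0.1]
tool_pos: [0.3988, 0.0388, 0.0079]
contact_force: [0.5, 5.1, -0.4]
tool_pos: [0.3975, 0.0271, 0.0079]
contact_force: [-0.3, -0.6, 0.8]
tool_pos: [0.3977, 0.0274, 0.0079]
contact_force: [-0.4, -1.3, 3.4]
(215, 246) [0.3355 0.1927 0.0246]
(200, 232) [0.3341 0.2641 0.0285]
(205, 236) [0.3381 0.2478 0.0234]
```

```bash
python3 -m crank '[{"x":-0.25,"y":0,"z":0,"turn":0},{"x":-0.25,"y":0,"z":0,"turn":0},{"x":-0.25,"y":0,"z":0,"turn":0},{"x":-0.25,"y":0,"z":0,"turn":0},{"x":0,"y":0,"z":0,"turn":0}]' | grep -E "pos|contact"
python3 -m crank '[{"x":0,"y":0,"z":0,"turn":0},{"x":0,"y":0,"z":0,"turn":0},{"x":0,"y":0,"z":0,"turn":0},{"x":0,"y":0,"z":0,"turn":0},{"x":0,"y":0,"z":0,"turn":0}]'| grep -E "pos|contact"
python3 -m crank '[{"x":-0.25,"y":0,"z":0,"turn":0},{"x":-0.25,"y":0,"z":0,"turn":0},{"x":-0.25,"y":0,"z":0,"turn":0},{"x":-0.25,"y":0,"z":0,"turn":0},{"x":0,"y":0,"z":0,"turn":0}]' | grep -E "pos|contact"
python3 -m crank '[{"x":0,"y":0,"z":0,"turn":0},{"x":0,"y":0,"z":0,"turn":0},{"x":0,"y":0,"z":0,"turn":0},{"x":0,"y":0,"z":0,"turn":0},{"x":0,"y":0,"z":0,"turn":0}]'| grep -E "pos|contact"
python3 -m crank '[{"x":-0.25,"y":0,"z":0,"turn":0},{"x":-0.25,"y":0,"z":0,"turn":0},{"x":-0.25,"y":0,"z":0,"turn":0},{"x":-0.25,"y":0,"z":0,"turn":0},{"x":0,"y":0,"z":0,"turn":0}]' | grep -E "pos|contact"
python3 -m crank '[{"x":0,"y":0,"z":-1,"turn":0},{"x":0,"y":0,"z":-3,"turn":0},{"x":0,"y":0,"z":-4,"turn":0},{"x":0,"y":0,"z":-4,"turn":0},{"x":0,"y":0,"z":0,"turn":0}]'
python3 - <<'E'
from h import *
z=np.load('scene.npz'); p,d,K,T=[z[k] for k in 'pdKT']; C=np.linalg.inv(T)
def ray(u,v,h):
    r=C[:3,:3]@[(u-K[0,2])/K[0,0],(v-K[1,2])/K[1,1],1]; return C[:3,3]+r*(h-C[2,3])/r[2]
hsv=cv2.cvtColor(p,cv2.COLOR_RGB2HSV); v,u=np.mgrid[:480,:640]
m=((u>338)&(u<480)&(v>328)&(v<425)&(hsv[...,1]>110)).astype(np.uint8)
n,l,s,c=cv2.connectedComponentsWithStats(m); i=1+s[1:,4].argmax()
q=np.argwhere(l==i)[:,::-1]; P=np.array([ray(*a,.02) for a in q])[:,:2].astype(np.float32)
print(cv2.minAreaRect(P))
st()
E
```

```text
tool_pos: [0.3965, 0.0173, 0.0079]
contact_force: [0.5, 1.4, 4.0]
tool_pos: [0.3965, 0.0174, 0.0079]
contact_force: [0.6, -1.9, 5.1]
tool_pos: [0.3954, 0.0078, 0.0079]
contact_force: [0.4, 3.1, 6.6]
tool_pos: [0.3954, 0.0078, 0.0079]
contact_force: [0.9, 2.2, 5.7]
tool_pos: [0.3942, -0.0022, 0.0079]
contact_force: [0.6, 1.9, 6.4]
time: 14.9
tool_pos: [0.397, -0.0032, 0.1335]
tool_rot: [0.004, 0.747, 0.665, 0.003]
contact_force: [1.1, -0.7, -0.4]
gripper_width: 0.378
grasp_force: 60.8
((0.408710777759552, -0.36857086420059204), (0.11717605590820312, 0.2055140733718872), 86.91703796386719)
t 14.9 pos [ 0.397  -0.0032  0.1335] R [[0.115, 0.993, 0.009], [0.993, -0.115, -0.003], [-0.002, 0.01, -1.0]] F [ 1.1 -0.7 -0.4] w 0.378 g 60.8 j [-0.2  -0.5   2.2  -0.    1.43 -0.08]
```

```bash
python3 -m crank '[{"x":-4.5,"y":0,"z":0,"turn":0},{"x":-4.5,"y":0,"z":0,"turn":0},{"x":-4.5,"y":0,"z":0,"turn":0},{"x":-4.5,"y":0,"z":0,"turn":0},{"x":-4.5,"y":0,"z":0,"turn":0}]' | grep -E "pos|contact"
python3 -m crank '[{"x":-4.5,"y":0,"z":0,"turn":0},{"x":-4.5,"y":0.15,"z":0,"turn":0},{"x":-4.5,"y":0,"z":0,"turn":0},{"x":0,"y":0,"z":0,"turn":0.137},{"x":0,"y":0,"z":0,"turn":0.137}]' | grep -E "pos|contact"
python3 -m crank '[{"x":0,"y":0,"z":0,"turn":0.137},{"x":0,"y":0,"z":0,"turn":0.137},{"x":0,"y":0,"z":0,"turn":0.137},{"x":0,"y":0,"z":0,"turn":0.137},{"x":0,"y":0,"z":0,"turn":0.137}]' | grep -E "pos|contact"
python3 -m crank '[{"x":0,"y":0,"z":0,"turn":0.137},{"x":0,"y":0,"z":0,"turn":0.137},{"x":0,"y":0,"z":0,"turn":0.137},{"x":0,"y":0,"z":0,"turn":0.137},{"x":0,"y":0,"z":0,"turn":0}]' | grep -E "pos|contact"
python3 -m crank '[{"x":0,"y":0,"z":3,"turn":0},{"x":0,"y":0,"z":3,"turn":0},{"x":0,"y":0,"z":2,"turn":0},{"x":0,"y":0,"z":0,"turn":0},{"x":0,"y":0,"z":0,"turn":0}]'
python3 - <<'E'
from h import *
st()
p,d,K,T=grab('side'); cv2.imwrite('pics/side3.png',cv2.resize(p[200:380,180:420,::-1],(800,600)))
E
```

```text
tool_pos: [0.3663, -0.2268, 0.126]
contact_force: [1.2, -0.1, -0.5]
tool_pos: [0.3524, -0.3603, 0.1255]
contact_force: [-1.2, 0.4, -0.9]
tool_pos: [0.3528, -0.3588, 0.1256]
contact_force: [0.6, 0.3, -1.0]
tool_pos: [0.353, -0.359, 0.1259]
contact_force: [0.5, -0.1, -0.8]
time: 17.4
tool_pos: [0.3537, -0.3595, 0.0472]
tool_rot: [-0.001, 1.0, -0.025, -0.001]
contact_force: [0.9, -0.6, -1.1]
gripper_width: 0.376
grasp_force: 60.7
t 17.4 pos [ 0.3537 -0.3595  0.0472] R [[0.999, -0.05, -0.001], [-0.05, -0.999, 0.001], [-0.001, -0.001, -1.0]] F [ 0.9 -0.6 -1.1] w 0.376 g 60.7 j [-0.94 -0.08  2.02 -0.    1.2   0.68]
```

View pics/side3.png

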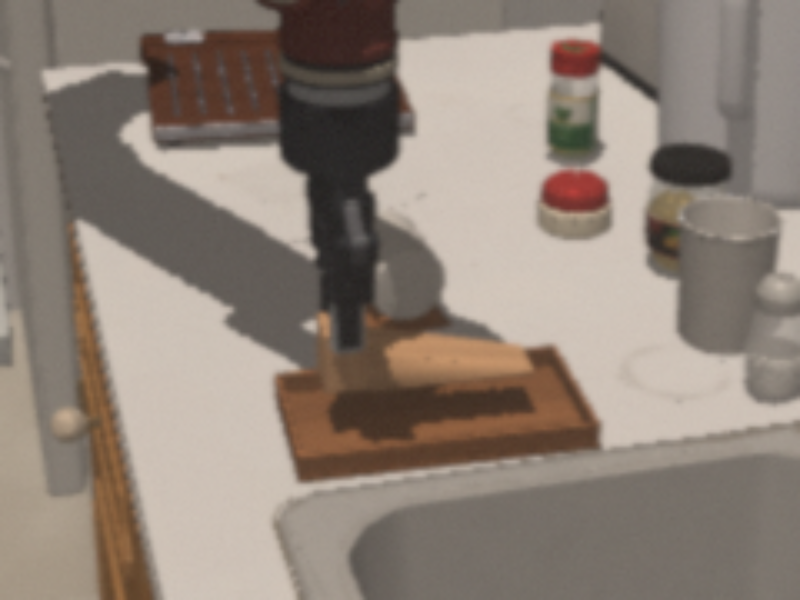

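The side view shows the wedge held level above the tray, block at (330,350) and tip at (530,360), with the tray around it.

```bash
python3 -m crank '[{"x":0.3,"y":0.3,"z":1,"turn":0},{"x":0,"y":0,"z":1,"turn":0},{"x":0,"y":0,"z":0.8,"turn":0},{"x":0,"y":0,"z":0.5,"turn":0},{"x":0,"y":0,"z":0,"turn":0}]' | grep -E "pos|contact"
python3 -m crank '[{"x":0,"y":0,"z":0.15,"turn":0},{"x":0,"y":0,"z":0.1,"turn":0},{"x":0,"y":0,"z":0,"turn":0},{"x":0,"y":0,"z":0,"turn":0},{"x":0,"y":0,"z":0,"turn":0}]' | grep -E "pos|contact"
```

```text
tool_pos: [0.3564, -0.3623, 0.0134]
contact_force: [-0.6, -0.0, -1.1]
tool_pos: [0.3572, -0.3633, 0.0125]
contact_force: [0.7, 0.2, -2.0]
```

```bash
python3 -m crank '[{"x":0,"y":0,"z":0.1,"turn":0},{"x":0,"y":0,"z":0,"turn":0},{"x":0,"y":0,"z":0,"turn":0}]' | grep -E "pos|contact"
python3 -m crank '[{"x":0,"y":0,"z":0,"turn":0},{"x":0,"y":0,"z":0,"turn":0},{"x":0,"y":0,"z":0,"turn":0},{"x":0,"y":0,"z":0,"turn":0},{"x":0,"y":0,"z":0,"turn":0}]' 58
python3 -m crank '[{"x":0,"y":0,"z":-3,"turn":0},{"x":0,"y":0,"z":-4,"turn":0},{"x":0,"y":0,"z":-4,"turn":0},{"x":0,"y":0,"z":-4,"turn":0},{"x":0,"y":0,"z":0,"turn":0}]' 100
python3 - <<'E'
from h import *
st()
z=np.load('scene.npz'); 
p,d,K,T=grab('scene'); W=cloud(d,K,T)
hsv=cv2.cvtColor(p,cv2.COLOR_RGB2HSV); v,u=np.mgrid[:480,:640]
for q0,W0,n in [(None,cloud(z['d'],z['K'],z['T']),'old')]:
    m=(u>325)&(u<385)&(v>285)&(v<340)&(W0[...,2]>.02)&(W0[...,2]<.08)&(W0[...,0]>.35)&(W0[...,0]<.5)
    q=W0[m]; top=q[q[:,2]>.06]; c=top[:,:2].mean(0); w,V=np.linalg.eigh(np.cov(top[:,:2].T)); print(m.sum(),len(top),c,V[:,1],np.sqrt(w)*np.sqrt(12)); print(cv2.minAreaRect(q[:,:2].astype(np.float32)), q.min(0),q.max(0))
E
```

```text
tool_pos: [0.3572, -0.3634, 0.0119]
contact_force: [-2.0, 1.2, 6.0]
time: 19.25
tool_pos: [0.357, -0.3631, 0.0111]
tool_rot: [-0.0, 1.0, -0.026, -0.0]
contact_force: [0.2, -0.2, 0.4]
gripper_width: 0.574
grasp_force: 0.0
time: 19.75
tool_pos: [0.3596, -0.3666, 0.1688]
tool_rot: [0.005, 1.0, -0.026, 0.004]
contact_force: [0.8, -0.5, 0.8]
gripper_width: 1.005
grasp_force: 0.0
t 19.75 pos [ 0.3596 -0.3666  0.1688] R [[0.999, -0.051, 0.008], [-0.051, -0.999, -0.011], [0.008, 0.01, -1.0]] F [ 0.8 -0.5  0.8] w 1.005 g 0.0 j [-0.94 -0.2   1.92 -0.    1.41  0.68]
1164 352 [ 0.42925671 -0.19459496] [-0.12627186  0.99199567] [0.02958656 0.06498468]
((0.43010449409484863, -0.19640348851680756), (0.061814624816179276, 0.06759479641914368), 4.841824054718018) [ 0.39810908 -0.23184383  0.02055475] [ 0.46339201 -0.16060352  0.06769807]
```

```bash
python3 -m crank '[{"x":1.5,"y":-4.5,"z":-1.5,"turn":0},{"x":1.5,"y":-4.5,"z":-1.5,"turn":0},{"x":1.5,"y":-4.5,"z":0,"turn":0},{"x":1.6,"y":-4.5,"z":0,"turn":0},{"x":0,"y":0,"z":0,"turn":-0.1325}]' | grep -E "pos|contact"
python3 -m crank '[{"x":0,"y":0,"z":0,"turn":-0.1325},{"x":0,"y":0,"z":0,"turn":-0.1325},{"x":0,"y":0,"z":0,"turn":-0.1325},{"x":0,"y":0,"z":0,"turn":-0.1325},{"x":0,"y":0,"z":0,"turn":-0.1325}]' | grep -E "pos|contact"
python3 -m crank '[{"x":0,"y":0,"z":0,"turn":-0.1325},{"x":0,"y":0,"z":0,"turn":-0.1325},{"x":0,"y":0,"z":0,"turn":-0.1325},{"x":0,"y":0,"z":0,"turn":-0.1325},{"x":0,"y":0,"z":0,"turn":-0.1325}]' | grep -E "pos|contact"
python3 -m crank '[{"x":0,"y":0,"z":0,"turn":-0.1325},{"x":0,"y":0,"z":0,"turn":-0.1325},{"x":0,"y":0,"z":0,"turn":0},{"x":0,"y":0,"z":0,"turn":0}]' | grep -E "pos|contact"
python3 - <<'E'
from h import *
st()
p,d,K,T=grab('wrist'); cv2.imwrite('pics/w3.png',p[:,:,::-1]); np.savez('w3.npz',p=p,d=d,K=K,T=T)
W=cloud(d,K,T); m=(W[...,2]>.03)&(W[...,2]<.08)&(abs(W[...,0]-.43)<.05)&(abs(W[...,1]+.195)<.055)
q=W[m];print(m.sum(),cv2.minAreaRect(q[:,:2].astype(np.float32)),q.max(0),q.min(0))
top=q[q[:,2]>.06]; w,V=np.linalg.eigh(np.cov(top[:,:2].T)); print(top.mean(0),V[:,1])
E
```

```text
tool_pos: [0.4279, -0.1816, 0.1894]
contact_force: [-0.9, -0.8, -0.3]
tool_pos: [0.4264, -0.186, 0.1892]
contact_force: [-0.4, 1.0, 0.1]
tool_pos: [0.4264, -0.186, 0.1892]
contact_force: [0.2, 0.0, -0.1]
tool_pos: [0.4266, -0.1862, 0.1899]
contact_force: [-0.3, -0.4, 0.3]
t 21.7 pos [ 0.4266 -0.1862  0.1899] R [[-0.098, 0.995, -0.002], [0.995, 0.098, 0.001], [0.001, -0.002, -1.0]] F [-0.3 -0.4  0.3] w 1.0 g 0.0 j [-0.57 -0.33  1.99 -0.    1.49 -0.67]
4702 ((0.4313121438026428, -0.1964542716741562), (0.06036082282662392, 0.06633682548999786), 5.1521992683410645) [ 0.46246753 -0.16070963  0.07037545] [ 0.39832004 -0.23116501  0.03013276]
[ 0.43122586 -0.19384449  0.06456959] [-0.09271383  0.9956928 ]
```

View pics/w3.png

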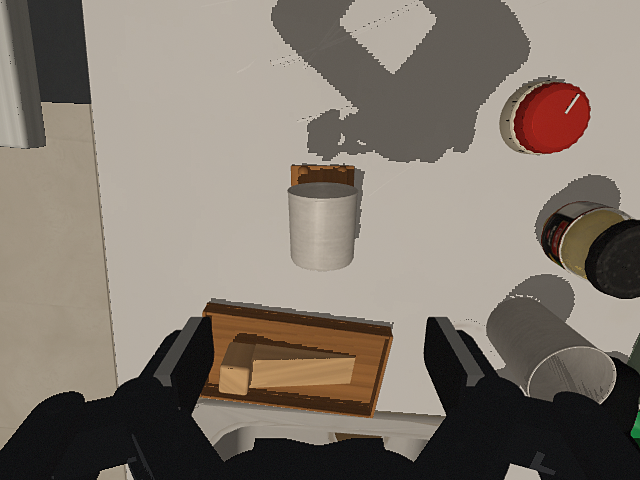

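The wrist view shows the wedge lying on its base in the tray at (290,367). The beaker is at (322,228) with its mouth up the image (+y). The moves can't tilt the tool, so I'll grip near the foot and pivot the beaker against a fixed edge.

```bash
python3 -m crank '[{"x":-3.5,"y":0.33,"z":0,"turn":0},{"x":0,"y":0,"z":4.5,"turn":0},{"x":0,"y":0,"z":4.5,"turn":0},{"x":0,"y":0,"z":4.5,"turn":0},{"x":0,"y":0,"z":3,"turn":0}]' | grep -E "pos|contact"
python3 -m crank '[{"x":0,"y":0,"z":1.1,"turn":0},{"x":0,"y":0,"z":0,"turn":0},{"x":0,"y":0,"z":0,"turn":0}]' | grep -E "pos|contact"
python3 -m crank '[{"x":0,"y":0,"z":0,"turn":0},{"x":0,"y":0,"z":0,"turn":0},{"x":0,"y":0,"z":0,"turn":0},{"x":0,"y":0,"z":0,"turn":0},{"x":0,"y":0,"z":0,"turn":0}]' 55
python3 -m crank '[{"x":0,"y":0,"z":-2,"turn":0},{"x":0,"y":0,"z":-3,"turn":0},{"x":0,"y":0,"z":-3,"turn":0},{"x":0,"y":0,"z":0,"turn":0},{"x":0,"y":0,"z":0,"turn":0}]'
python3 - <<'E'
from h import *
st()
p,d,K,T=grab('side'); cv2.imwrite('pics/side4.png',cv2.resize(p[200:350,200:400,::-1],(800,600)))
E
```

```text
tool_pos: [0.432, -0.2197, 0.0224]
contact_force: [0.2, -0.0, -0.6]
tool_pos: [0.4351, -0.2218, 0.0168]
contact_force: [0.4, -0.2, 0.0]
time: 23.05
tool_pos: [0.4334, -0.2227, 0.0179]
tool_rot: [0.0, 0.67, 0.742, -0.002]
contact_force: [-9.2, -1.7, 12.0]
gripper_width: 0.579
grasp_force: 55.8
time: 23.55
tool_pos: [0.4345, -0.2214, 0.0962]
tool_rot: [0.001, 0.671, 0.742, 0.0]
contact_force: [0.6, -0.4, -1.8]
gripper_width: 0.57
grasp_force: 56.1
t 23.55 pos [ 0.4345 -0.2214  0.0962] R [[-0.1, 0.995, 0.002], [0.995, 0.1, -0.001], [-0.002, 0.002, -1.0]] F [ 0.6 -0.4 -1.8] w 0.57 g 56.1 j [-0.62 -0.19  2.03  0.    1.29 -0.72]
```

View pics/side4.png

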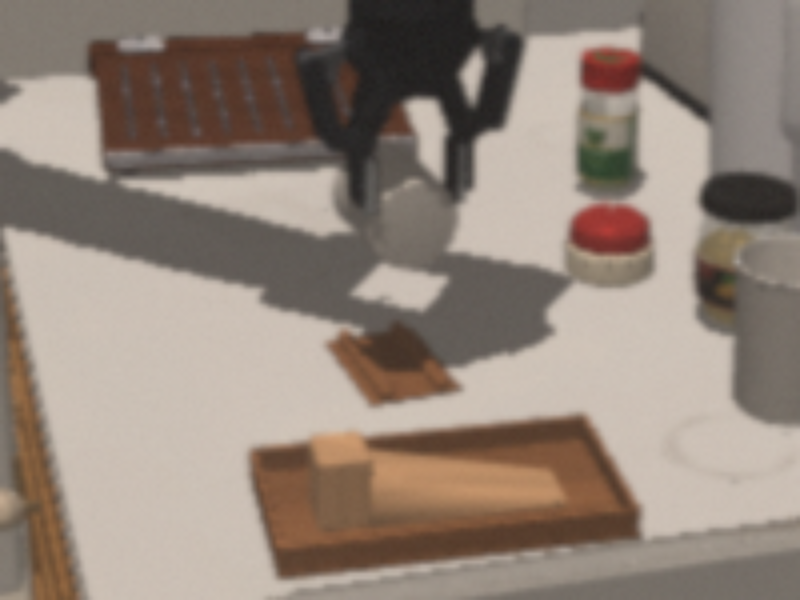

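The side view shows the beaker held by the fingertips, which sit above its axis: foot disc centre at about (412,223), fingertips ending near row 203. I'll measure before going on.

```bash
python3 - <<'E'
from h import *
s,r=st()
for n in ['wrist','side','scene']:
    p,d,K,T=grab(n); np.savez(f'g_{n}.npz',p=p,d=d,K=K,T=T); W=cloud(d,K,T)
    hsv=cv2.cvtColor(p,cv2.COLOR_RGB2HSV)
    m=(W[...,2]>.03)&(W[...,2]<.16)&(abs(W[...,0]-.43)<.034)&(abs(W[...,1]+.195)<.06)&(hsv[...,2]>70)
    q=(W[m]-s['tool_pos'])@r   # tool frame
    q=q[np.abs(q[:,1])<.033]
    print(n,len(q),np.percentile(q,[1,50,99],axis=0).round(3).tolist())
    if n=='side':
        f=q[q[:,0]<np.percentile(q[:,0],40)]; print('foot',cv2.minEnclosingCircle(f[:,1:].astype(np.float32)),f[:,0].mean())
        import numpy.linalg as L
        A=np.c_[f[:,1:],np.ones(len(f))]; print('plane',L.lstsq(A,f[:,0],rcond=None)[0])
    if n=='wrist':
        for x0 in np.arange(-.03,.06,.01):
            g=q[(abs(q[:,0]-x0)<.005)&(abs(q[:,1])<.006)]
            if len(g): print(x0.round(3),'top z',np.median(g[:,2]).round(4))
E
```

```text
t 23.6 pos [ 0.4337 -0.2207  0.0948] R [[-0.1, 0.995, -0.0], [0.995, 0.1, 0.0], [0.0, -0.0, -1.0]] F [ 0.1  0.  -1.5] w 0.574 g 56.1 j [-0.62 -0.19  2.03 -0.    1.29 -0.72]
wrist 25496 [[-0.005, -0.028, -0.061], [0.034, 0.001, -0.043], [0.058, 0.03, 0.011]]
-0.01 top z -0.0448
0.0 top z -0.0459
0.01 top z -0.0462
0.02 top z -0.0464
0.03 top z -0.0466
0.04 top z -0.0468
0.05 top z -0.0467
side 651 [[-0.014, -0.03, -0.06], [-0.006, -0.003, -0.025], [0.056, 0.028, 0.01]]
foot ((-0.005743227433413267, -0.028511501848697662), 0.04208583012223244) -0.009444507708714774
plane [ 0.02308689  0.04713581 -0.0083201 ]
scene 985 [[-0.011, -0.032, -0.061], [-0.004, -0.017, -0.023], [0.059, 0.028, 0.01]]
```

The depth data says the beaker axis is actually at the grip point, level, with the foot 9.5 mm behind the TCP and the mouth 56 mm ahead. I'll carry it to the board's front edge and roll it up there.

```bash
python3 -m crank '[{"x":0,"y":0,"z":0,"turn":0.095},{"x":0,"y":0,"z":0,"turn":0.095},{"x":4.23,"y":-0.72,"z":0,"turn":0},{"x":4.23,"y":-0.72,"z":0,"turn":0},{"x":4.23,"y":-0.72,"z":0,"turn":0}]' | grep -E "pos|contact"
python3 -m crank '[{"x":4.23,"y":-0.72,"z":0,"turn":0},{"x":4.23,"y":-0.72,"z":0,"turn":0},{"x":4.23,"y":-0.72,"z":0,"turn":0},{"x":3.5,"y":-0.72,"z":0,"turn":0},{"x":0,"y":0,"z":0,"turn":0}]' | grep -E "pos|contact"
python3 -m crank '[{"x":0,"y":0,"z":3,"turn":0},{"x":0,"y":0,"z":2.5,"turn":0},{"x":0,"y":0,"z":0,"turn":0},{"x":0,"y":0,"z":0,"turn":0}]' | grep -E "pos|contact"
python3 - <<'E'
from h import *
s,r=st()
p,d,K,T=grab('wrist'); np.savez('g2.npz',p=p,d=d,K=K,T=T); W=cloud(d,K,T)
q=((W-s['tool_pos'])@r)
b=(abs(q[...,1])<.012)&(q[...,0]>-.02)&(q[...,0]<.15)
for x0 in np.arange(0.03,.1,.003):
    m=b&(abs(q[...,0]-x0)<.0015)
    if m.any(): print(x0.round(3),np.median(W[m][:,2]).round(4),end=' | ')
# front edge points
hsv=cv2.cvtColor(p,cv2.COLOR_RGB2HSV)
m=(W[...,2]>.021)&(W[...,2]<.031)&(hsv[...,1]>70)&(W[...,1]<.3)&(W[...,1]>.1)
P=W[m]
for x0 in (.32,.35,.38,.46,.5):
    g=P[abs(P[:,0]-x0)<.004]
    if len(g): print(x0,np.percentile(g[:,1],1).round(4))
E
```

```text
tool_pos: [0.4227, -0.0913, 0.0938]
contact_force: [0.2, 0.2, 0.1]
tool_pos: [0.4079, 0.0744, 0.0939]
contact_force: [-0.3, -0.8, -1.0]
tool_pos: [0.4089, 0.0706, 0.0396]
contact_force: [0.5, -0.2, -0.9]
t 25.15 pos [0.4089 0.0706 0.0396] R [[0.09, 0.996, -0.002], [0.996, -0.09, -0.0], [-0.0, -0.002, -1.0]] F [ 0.5 -0.2 -0.9] w 0.572 g 56.5 j [-0.01 -0.31  2.23 -0.    1.22  0.08]
0.03 0.0853 | 0.033 0.0854 | 0.036 0.0854 | 0.039 0.0855 | 0.042 0.0854 | 0.045 0.0854 | 0.048 0.0848 | 0.051 0.0848 | 0.054 0.0846 | 0.057 0.0842 | 0.06 0.0015 | 0.063 0.0014 | 0.066 0.0016 | 0.069 0.0015 | 0.072 0.0255 | 0.075 0.0272 | 0.078 0.0274 | 0.081 0.0274 | 0.084 0.2077 | 0.087 0.0275 | 0.09 0.0274 | 0.093 0.0274 | 0.096 0.0275 | 0.099 0.0274 | 0.32 0.1529
0.35 0.1503
0.38 0.1473
0.46 0.1396
0.5 0.1356
```

```bash
python3 -m crank '[{"x":0,"y":0,"z":0.5,"turn":0},{"x":0.8,"y":0,"z":0,"turn":0},{"x":0.5,"y":0,"z":0,"turn":0},{"x":0.4,"y":0,"z":0,"turn":0},{"x":0,"y":0,"z":0,"turn":0}]' | grep -E "pos|contact"
python3 -m crank '[{"x":0.31,"y":0,"z":-0.48,"turn":0},{"x":0.31,"y":0,"z":-0.48,"turn":0},{"x":0,"y":0,"z":0,"turn":0}]' | grep -E "pos|contact"
python3 - <<'E'
from h import *
s,r=st()
p,d,K,T=grab('wrist'); np.savez('g3.npz',p=p,d=d,K=K,T=T); W=cloud(d,K,T)
q=((W-s['tool_pos'])@r)
b=(abs(q[...,1])<.012)
for x0 in np.arange(-.01,.085,.006):
    m=b&(abs(q[...,0]-x0)<.0015)
    if m.any(): print(x0.round(3),np.median(W[m][:,2]).round(4),end=' | ')
E
```

```text
tool_pos: [0.412, 0.0877, 0.0363]
contact_force: [-0.3, -3.9, 1.4]
tool_pos: [0.412, 0.0948, 0.0456]
contact_force: [-0.3, -1.7, -0.1]
t 26.0 pos [0.412  0.0948 0.0456] R [[0.089, 0.996, 0.001], [0.996, -0.089, 0.0], [0.0, 0.001, -1.0]] F [-0.3 -1.7 -0.1] w 0.564 g 56.9 j [ 0.05 -0.3   2.21  0.    1.23  0.14]
-0.004 0.0894 | 0.002 0.0904 | 0.008 0.0899 | 0.014 0.0878 | 0.02 0.0864 | 0.026 0.085 | 0.032 0.0836 | 0.038 0.0824 | 0.044 0.0811 | 0.05 0.0797 | 0.056 0.0776 | 0.062 0.0276 | 0.068 0.0274 | 0.074 0.0275 | 0.08 0.0276 |
```

It rotates easily, about 12° with only a few newtons. I'll continue the arc.

```bash
python3 -m crank '[{"x":0.38,"y":0,"z":-0.42,"turn":0},{"x":0.38,"y":0,"z":-0.42,"turn":0},{"x":0.45,"y":0,"z":-0.35,"turn":0},{"x":0.45,"y":0,"z":-0.35,"turn":0},{"x":0,"y":0,"z":0,"turn":0}]' | grep -E "pos|contact"
python3 -m crank '[{"x":0.5,"y":0,"z":-0.25,"turn":0},{"x":0.5,"y":0,"z":-0.25,"turn":0},{"x":0,"y":0,"z":0,"turn":0}]' | grep -E "pos|contact"
python3 - <<'E'
from h import *
s,r=st()
p,d,K,T=grab('wrist'); np.savez('g4.npz',p=p,d=d,K=K,T=T); W=cloud(d,K,T)
q=((W-s['tool_pos'])@r)
b=(abs(q[...,1])<.012)
for x0 in np.arange(-.01,.085,.006):
    m=b&(abs(q[...,0]-x0)<.0015)
    if m.any(): print(x0.round(3),np.median(W[m][:,2]).round(4),end=' | ')
E
```

```text
tool_pos: [0.4135, 0.1116, 0.0609]
contact_force: [0.5, -0.4, -0.6]
tool_pos: [0.4144, 0.1216, 0.0657]
contact_force: [1.1, 0.7, -0.8]
t 26.85 pos [0.4144 0.1216 0.0657] R [[0.089, 0.996, 0.001], [0.996, -0.089, 0.001], [0.001, 0.001, -1.0]] F [ 1.1  0.7 -0.8] w 0.548 g 0.0 j [ 0.11 -0.3   2.18  0.    1.26  0.2 ]
-0.01 0.09 | -0.004 0.0955 | 0.002 0.1008 | 0.008 0.1033 | 0.014 0.0959 | 0.02 0.0894 | 0.026 0.0829 | 0.032 0.0763 | 0.038 0.0699 | 0.044 0.0631 | 0.05 0.0288 | 0.056 0.0274 | 0.062 0.0275 | 0.068 0.0275 | 0.074 0.0275 | 0.08 0.0275 |
```

The fingers reached their commanded 55% and the grip went slack, so I'll clamp tighter and look.

```bash
python3 -m crank '[{"x":0,"y":0,"z":0,"turn":0},{"x":0,"y":0,"z":0,"turn":0},{"x":0,"y":0,"z":0,"turn":0}]' 45
python3 - <<'E'
from h import *
s,r=st()
p,d,K,T=grab('wrist'); np.savez('g5.npz',p=p,d=d,K=K,T=T); W=cloud(d,K,T)
q=((W-s['tool_pos'])@r)
b=(abs(q[...,1])<.012)
for x0 in np.arange(-.01,.085,.006):
    m=b&(abs(q[...,0]-x0)<.0015)
    if m.any(): print(x0.round(3),np.median(W[m][:,2]).round(4),end=' | ')
a=p[:,:,::-1]
p,d,K,T=grab('side'); cv2.imwrite('pics/mix5.png',np.hstack([cv2.resize(a,(400,300)),cv2.resize(p[180:270,210:330,::-1],(400,300))]))
E
```

```text
time: 27.2
tool_pos: [0.414, 0.1207, 0.0651]
tool_rot: [-0.0, 0.738, 0.675, -0.0]
contact_force: [0.6, -0.1, 0.6]
gripper_width: 0.451
grasp_force: 0.0
t 27.2 pos [0.414  0.1207 0.0651] R [[0.09, 0.996, -0.0], [0.996, -0.09, 0.0], [0.0, -0.0, -1.0]] F [ 0.6 -0.1  0.6] w 0.451 g 0.0 j [ 0.11 -0.3   2.18  0.    1.26  0.2 ]
-0.01 0.0593 | -0.004 0.0596 | 0.002 0.0595 | 0.008 0.0632 | 0.014 0.0017 | 0.02 0.0252 | 0.026 0.0274 | 0.032 0.0275 | 0.038 0.0275 | 0.044 0.0274 | 0.05 0.0275 | 0.056 0.0274 | 0.062 0.0274 | 0.068 0.0275 | 0.074 0.0275 | 0.08 0.0275 |
```

View pics/mix5.png

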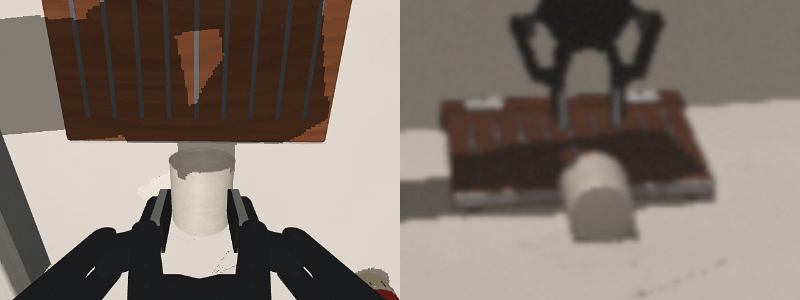

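The beaker dropped a short way and lies on its side in front of the board, mouth toward it: mouth at (200,160) in the left image, foot at (605,215) in the right. The pads had been on a chord above its axis, so I'll regrip lower and command a tighter opening.

```bash
python3 -m crank '[{"x":-1,"y":0,"z":-4,"turn":0},{"x":-2,"y":0,"z":-4,"turn":0},{"x":0,"y":0,"z":-2,"turn":0},{"x":0,"y":0,"z":0,"turn":0},{"x":0,"y":0,"z":0,"turn":0}]' 100 | grep -E "pos|contact"
python3 - <<'E'
from h import *
s,r=st()
p,d,K,T=grab('wrist'); np.savez('g6.npz',p=p,d=d,K=K,T=T); W=cloud(d,K,T)
hsv=cv2.cvtColor(p,cv2.COLOR_RGB2HSV)
q=((W-s['tool_pos'])@r)
m=(W[...,2]>.035)&(W[...,2]<.09)&(abs(W[...,0]-.41)<.07)&(W[...,1]<.16)&(W[...,1]>.0)
g=W[m]; print(m.sum(),cv2.minAreaRect(g[:,:2].astype(np.float32)),g.min(0),g.max(0))
top=g[g[:,2]>.055]; w,V=np.linalg.eigh(np.cov(top[:,:2].T)); print(top.mean(0),V[:,1])
for y0 in np.arange(.04,.15,.008):
    t=g[abs(g[:,1]-y0)<.002]
    if len(t): print(y0.round(3),t[:,2].max().round(4),t[:,0].min().round(4),t[:,0].max().round(4))
E
```

```text
tool_pos: [0.4113, 0.0908, 0.165]
contact_force: [-0.5, 0.6, 0.4]
t 27.8 pos [0.4113 0.0908 0.165 ] R [[0.09, 0.996, 0.0], [0.996, -0.09, 0.0], [0.0, 0.0, -1.0]] F [-0.5  0.6  0.4] w 1.004 g 0.0 j [ 0.04 -0.44  2.11  0.    1.47  0.13]
5581 ((0.4357397258281708, 0.09516282379627228), (0.06581033021211624, 0.05902827903628349), 83.66751098632812) [0.40439385 0.06063065 0.03502004] [0.46866536 0.13097586 0.06414932]
[0.43574599 0.09799706 0.05902618] [0.11882171 0.99291561]
0.064 0.0602 0.4089 0.4603
0.072 0.061 0.4044 0.4613
0.08 0.0619 0.4049 0.4625
0.088 0.062 0.4057 0.4636
0.096 0.0623 0.4065 0.4648
0.104 0.0627 0.4072 0.4657
0.112 0.0626 0.408 0.4666
0.12 0.0636 0.4089 0.4673
0.128 0.0641 0.4095 0.4487
```

```bash
python3 -m crank '[{"x":0,"y":0,"z":0,"turn":0.02},{"x":-1.67,"y":2.36,"z":0,"turn":0},{"x":0,"y":0,"z":0,"turn":0},{"x":0,"y":0,"z":0,"turn":0},{"x":0,"y":0,"z":0,"turn":0}]' | grep -E "pos|contact"
python3 - <<'E'
from h import *
s,r=st()
p,d,K,T=grab('wrist'); W=cloud(d,K,T)
m=(W[...,2]>.035)&(W[...,2]<.09)&(abs(W[...,0]-.43)<.07)&(W[...,1]<.16)&(W[...,1]>.0)
g=W[m]; print(m.sum(),cv2.minAreaRect(g[:,:2].astype(np.float32)))
q=(g-s['tool_pos'])@r; print(q.min(0),q.max(0))
E
```

```text
tool_pos: [0.4322, 0.0721, 0.1642]
contact_force: [0.2, -0.7, -0.6]
t 28.35 pos [0.4322 0.0721 0.1642] R [[0.109, 0.994, -0.002], [0.994, -0.109, 0.0], [0.0, -0.002, -1.0]] F [ 0.2 -0.7 -0.6] w 1.001 g 0.0 j [-0.01 -0.39  2.08  0.    1.46  0.1 ]
5978 ((0.4575669467449188, 0.0922381728887558), (0.06595766544342041, 0.05988607928156853), 81.971923828125)
[-0.0102497  -0.00563822  0.10001088] [0.05668502 0.05423484 0.12919859]
```

The beaker is rolling slowly toward +x at about 4 cm/s, so I'll catch it with the open fingers ahead of it.

```bash
python3 -m crank '[{"x":-0.3,"y":4.3,"z":2,"turn":0.05},{"x":0,"y":0,"z":4.8,"turn":0},{"x":0,"y":0,"z":4.8,"turn":0},{"x":0,"y":0,"z":3.6,"turn":0},{"x":0,"y":0,"z":0.6,"turn":0}]' | grep -E "pos|contact"
python3 -m crank '[{"x":0,"y":0,"z":0,"turn":0},{"x":0,"y":0,"z":0,"turn":0},{"x":0,"y":0,"z":0,"turn":0},{"x":0,"y":0,"z":0,"turn":0},{"x":0,"y":0,"z":0,"turn":0}]' 30
python3 - <<'E'
from h import *
s,r=st()
p,d,K,T=grab('wrist'); W=cloud(d,K,T)
q=(W-s['tool_pos'])@r
for x0 in np.arange(-.015,.075,.006):
    m=(abs(q[...,1])<.01)&(abs(q[...,0]-x0)<.0015)
    if m.any(): print(x0.round(3),np.median(W[m][:,2]).round(4),end=' | ')
for y0 in np.arange(-.04,.041,.01):
    m=(abs(q[...,0]-.035)<.01)&(abs(q[...,1]-y0)<.0015)
    if m.any(): print('y',y0.round(3),np.median(W[m][:,2]).round(4),end=' | ')
E
```

```text
tool_pos: [0.4703, 0.0645, 0.002]
contact_force: [-1.2, -0.8, -0.4]
time: 29.4
tool_pos: [0.4806, 0.0637, 0.0125]
tool_rot: [0.004, 0.761, 0.649, 0.004]
contact_force: [1.5, -0.9, 6.9]
gripper_width: 0.574
grasp_force: 56.6
t 29.4 pos [0.4806 0.0637 0.0125] R [[0.159, 0.987, 0.011], [0.987, -0.159, -0.001], [0.001, 0.011, -1.0]] F [ 1.5 -0.9  6.9] w 0.574 g 56.6 j [-0.02 -0.08  2.09 -0.    1.12  0.14]
-0.003 0.0586 | 0.003 0.0589 | 0.009 0.1135 | 0.015 0.0595 | 0.021 0.0598 | 0.027 0.06 | 0.033 0.0603 | 0.039 0.0605 | 0.045 0.0605 | 0.051 0.0605 | 0.057 0.0608 | 0.063 0.0014 | 0.069 0.0015 | y -0.04 0.0014 | y -0.02 0.0513 | y -0.01 0.0585 | y 0.0 0.0608 | y 0.01 0.0599 | y 0.02 0.0548 | y 0.03 0.0424 | y 0.04 0.0015 |
```

Caught. Before lifting I'll check where the fingertips sit relative to the beaker axis.

```bash
python3 - <<'E'
from h import *
s,r=st()
p,d,K,T=grab('wrist'); W=cloud(d,K,T); hsv=cv2.cvtColor(p,cv2.COLOR_RGB2HSV)
q=(W-s['tool_pos'])@r
print('beaker top z tool',np.median(q[(abs(q[...,1])<.004)&(abs(q[...,0]-.02)<.004)][:,2]))
for sgn in (1,-1):
    f=q[(hsv[...,2]<130)&(q[...,1]*sgn>.015)&(q[...,1]*sgn<.06)&(abs(q[...,0])<.02)&(q[...,2]<-.001)&(q[...,2]>-.08)]
    for z0 in np.arange(-.06,0,.006):
        g=f[abs(f[:,2]-z0)<.003]
        if len(g): print(sgn,z0.round(3),len(g),np.percentile(g[:,1]*sgn,[2,50,98]).round(4),np.percentile(g[:,0],[2,98]).round(3))
cv2.imwrite('pics/w6.png',p[240:480,100:540,::-1])
E
```

```text
t 29.45 pos [0.4806 0.0637 0.0125] R [[0.159, 0.987, 0.011], [0.987, -0.159, -0.001], [0.001, 0.011, -1.0]] F [ 1.1 -1.   6.4] w 0.575 g 56.6 j [-0.02 -0.08  2.09 -0.    1.12  0.14]
beaker top z tool -0.047609082337455914
1 -0.06 505 [0.0251 0.0268 0.0382] [-0.01   0.011]
1 -0.054 495 [0.0251 0.028  0.0384] [-0.01   0.011]
1 -0.048 432 [0.0251 0.028  0.0384] [-0.01   0.011]
1 -0.042 1159 [0.0152 0.0195 0.0377] [-0.007  0.019]
1 -0.036 712 [0.021  0.0249 0.0365] [-0.008  0.019]
1 -0.03 97 [0.0253 0.0274 0.031 ] [-0.009  0.02 ]
1 -0.024 3 [0.0289 0.0289 0.0299] [0.012 0.017]
-1 -0.06 493 [0.0234 0.025  0.0367] [-0.01   0.011]
-1 -0.054 502 [0.0234 0.0263 0.0366] [-0.01   0.011]
-1 -0.048 442 [0.0234 0.026  0.0366] [-0.01   0.011]
-1 -0.042 893 [0.0151 0.0189 0.0364] [-0.008  0.019]
-1 -0.036 723 [0.019  0.0228 0.0349] [-0.008  0.019]
-1 -0.03 109 [0.0235 0.0252 0.0291] [-0.01   0.019]
-1 -0.024 7 [0.0267 0.0268 0.027 ] [0.01  0.018]
```

View pics/w6.png

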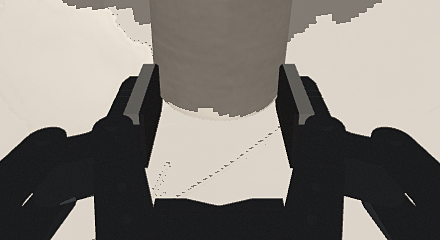

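The pads are about 49 mm apart on a 59 mm beaker, so they're on a chord 16 mm above the axis. I'll open slightly, keeping the beaker caged, go lower and close again.

```bash
python3 -m crank '[{"x":0,"y":0,"z":0,"turn":0},{"x":0,"y":0,"z":0,"turn":0},{"x":0,"y":0,"z":0.3,"turn":0},{"x":0,"y":0,"z":0.3,"turn":0},{"x":0,"y":0,"z":0,"turn":0}]' 82 | grep -E "pos|contact|width"
python3 -m crank '[{"x":0,"y":0,"z":0.3,"turn":0},{"x":0,"y":0,"z":0,"turn":0}]' | grep -E "pos|contact|width"
python3 -m crank '[{"x":0,"y":0,"z":0.3,"turn":0},{"x":0,"y":0,"z":0,"turn":0}]' | grep -E "pos|contact|width"
python3 - <<'E'
from h import *
s,r=st()
p,d,K,T=grab('wrist'); W=cloud(d,K,T)
m=(W[...,2]>.035)&(W[...,2]<.068)&(abs(W[...,0]-.48)<.06)&(W[...,1]<.135)&(W[...,1]>.0)
q=(W[m]-s['tool_pos'])@r; q=q[abs(q[:,1])<.036]; print(np.percentile(q,[1,99],axis=0).round(4))
E
```

```text
tool_pos: [0.4746, 0.064, 0.0003]
contact_force: [-0.4, 0.9, 0.5]
gripper_width: 0.82
tool_pos: [0.4748, 0.064, -0.0025]
contact_force: [-0.2, -0.7, -0.3]
gripper_width: 0.819
tool_pos: [0.4751, 0.064, -0.0053]
contact_force: [0.2, -0.5, 0.7]
gripper_width: 0.822
t 30.4 pos [ 0.4751  0.064  -0.0053] R [[0.159, 0.987, -0.001], [0.987, -0.159, -0.0], [-0.0, -0.001, -1.0]] F [ 0.2 -0.5  0.7] w 0.822 g 0.0 j [-0.02 -0.06  2.1  -0.    1.09  0.14]
[[-0.008  -0.035  -0.0701]
 [ 0.058   0.0359 -0.0438]]
```

```bash
python3 -m crank '[{"x":0,"y":0,"z":0,"turn":0},{"x":0,"y":0,"z":0,"turn":0},{"x":0,"y":0,"z":0,"turn":0},{"x":0,"y":0,"z":0,"turn":0},{"x":0,"y":0,"z":0,"turn":0}]' 35
python3 - <<'E'
from h import *
s,r=st()
p,d,K,T=grab('wrist'); W=cloud(d,K,T)
q=(W-s['tool_pos'])@r
for x0 in np.arange(-.015,.075,.006):
    m=(abs(q[...,1])<.01)&(abs(q[...,0]-x0)<.0015)
    if m.any(): print(x0.round(3),np.median(q[m][:,2]).round(4),end=' | ')
E
```

```text
time: 30.95
tool_pos: [0.476, 0.0639, -0.0042]
tool_rot: [0.0, 0.761, 0.649, 0.0]
contact_force: [0.1, -0.3, 4.8]
gripper_width: 0.652
grasp_force: 63.3
t 30.95 pos [ 0.476   0.0639 -0.0042] R [[0.159, 0.987, 0.001], [0.987, -0.159, -0.0], [0.0, 0.001, -1.0]] F [ 0.1 -0.3  4.8] w 0.652 g 63.3 j [-0.02 -0.06  2.1  -0.    1.09  0.14]
-0.003 -0.0627 | 0.003 -0.0631 | 0.009 -0.1009 | 0.015 -0.0637 | 0.021 -0.064 | 0.027 -0.0643 | 0.033 -0.0646 | 0.039 -0.0649 | 0.045 -0.0647 | 0.051 -0.0648 | 0.057 -0.0654 | 0.063 -0.0056 | 0.069 -0.0057 |
```

The grip is now on the axis (width 0.65). I'll lift, move to mid-board, square up and roll it over the edge again.

```bash
python3 -m crank '[{"x":-0.5,"y":0,"z":-2,"turn":0},{"x":0,"y":0,"z":0,"turn":-0.07},{"x":0,"y":-3,"z":0,"turn":0},{"x":0,"y":-3,"z":0,"turn":0},{"x":0,"y":0,"z":0,"turn":0}]' | grep -E "pos|contact|width"
python3 - <<'E'
from h import *
s,r=st()
p,d,K,T=grab('wrist'); W=cloud(d,K,T)
q=(W-s['tool_pos'])@r
for x0 in np.arange(-.015,.1,.004):
    m=(abs(q[...,1])<.01)&(abs(q[...,0]-x0)<.0015)
    if m.any(): print(x0.round(3),np.median(W[m][:,2]).round(4),end=' | ')
E
```

```text
tool_pos: [0.4098, 0.0649, 0.0123]
contact_force: [-0.2, 0.6, -2.1]
gripper_width: 0.648
t 31.5 pos [0.4098 0.0649 0.0123] R [[0.089, 0.996, -0.006], [0.996, -0.089, 0.0], [-0.0, -0.006, -1.0]] F [-0.2  0.6 -2.1] w 0.648 g 64.0 j [-0.02 -0.26  2.25  0.    1.16  0.07]
-0.007 0.0737 | -0.003 0.0751 | 0.001 0.0753 | 0.005 0.0755 | 0.009 0.1135 | 0.013 0.0762 | 0.017 0.076 | 0.021 0.0761 | 0.025 0.0763 | 0.029 0.0764 | 0.033 0.0766 | 0.037 0.0767 | 0.041 0.0769 | 0.045 0.0767 | 0.049 0.0766 | 0.053 0.0768 | 0.057 0.0771 | 0.061 0.0015 | 0.065 0.0014 | 0.069 0.0013 | 0.073 0.0014 | 0.077 0.0254 | 0.081 0.0274 | 0.085 0.1804 | 0.089 0.0274 | 0.093 0.0274 | 0.097 0.0275 |
```

```bash
python3 -m crank '[{"x":0.6,"y":0,"z":-0.4,"turn":0},{"x":0.6,"y":0,"z":0,"turn":0},{"x":0.5,"y":0,"z":0,"turn":0},{"x":0.3,"y":0,"z":0,"turn":0},{"x":0,"y":0,"z":0,"turn":0}]' | grep -E "pos|contact|width"
python3 -m crank '[{"x":0.31,"y":0,"z":-0.48,"turn":0},{"x":0.31,"y":0,"z":-0.48,"turn":0},{"x":0,"y":0,"z":0,"turn":0}]' | grep -E "pos|contact|width"
python3 -m crank '[{"x":0.38,"y":0,"z":-0.42,"turn":0},{"x":0.38,"y":0,"z":-0.42,"turn":0},{"x":0,"y":0,"z":0,"turn":0}]' | grep -E "pos|contact|width"
cat >> h.py <<'E'
def prof():
    s,r=st(); p,d,K,T=grab('wrist'); W=cloud(d,K,T); q=(W-s['tool_pos'])@r
    for x0 in np.arange(-.035,.08,.005):
        m=(abs(q[...,1])<.01)&(abs(q[...,0]-x0)<.0015)
        if m.any(): print(x0.round(3),np.median(W[m][:,2]).round(4),end=' | ')
E
python3 -c 'from h import *;prof()'
```

```text
tool_pos: [0.4176, 0.083, 0.02]
contact_force: [-1.4, -7.9, 2.0]
gripper_width: 0.651
tool_pos: [0.4176, 0.0889, 0.0291]
contact_force: [0.1, -8.1, -0.2]
gripper_width: 0.652
tool_pos: [0.4182, 0.0965, 0.0376]
contact_force: [-0.4, -7.8, 0.7]
gripper_width: 0.646
t 32.65 pos [0.4182 0.0965 0.0376] R [[0.088, 0.996, -0.001], [0.996, -0.088, -0.005], [-0.005, -0.0, -1.0]] F [-0.4 -7.8  0.7] w 0.646 g 64.0 j [ 0.06 -0.26  2.2  -0.01  1.2   0.15]
0.0 0.0999 | 0.005 0.1009 | 0.01 0.1418 | 0.015 0.098 | 0.02 0.0966 | 0.025 0.095 | 0.03 0.0935 | 0.035 0.0919 | 0.04 0.0904 | 0.045 0.0889 | 0.05 0.0874 | 0.055 0.0857 | 0.06 0.0837 | 0.065 0.0281 | 0.07 0.0275 | 0.075 0.0276 |
```

Rotating well, about 18° with a firm grip. Continuing.

```bash
python3 -m crank '[{"x":0.45,"y":0,"z":-0.35,"turn":0},{"x":0.45,"y":0,"z":-0.35,"turn":0},{"x":0.5,"y":0,"z":-0.25,"turn":0},{"x":0.5,"y":0,"z":-0.25,"turn":0},{"x":0,"y":0,"z":0,"turn":0}]' | grep -E "pos|contact|width"
python3 -m crank '[{"x":0.54,"y":0,"z":-0.17,"turn":0},{"x":0.54,"y":0,"z":-0.17,"turn":0},{"x":0,"y":0,"z":0,"turn":0}]'
python3 -c 'from h import *;prof()'
```

```text
tool_pos: [0.4203, 0.1173, 0.0497]
contact_force: [0.4, 0.9, -1.3]
gripper_width: 0.649
time: 33.5
tool_pos: [0.4208, 0.1286, 0.0528]
tool_rot: [-0.0, 0.738, 0.675, 0.0]
contact_force: [0.5, 0.4, -0.9]
gripper_width: 0.65
grasp_force: 64.0
t 33.5 pos [0.4208 0.1286 0.0528] R [[0.088, 0.996, 0.0], [0.996, -0.088, 0.001], [0.001, 0.0, -1.0]] F [ 0.5  0.4 -0.9] w 0.65 g 64.0 j [ 0.13 -0.26  2.17  0.    1.23  0.22]
0.01 0.1573 | 0.015 0.1128 | 0.02 0.1095 | 0.025 0.1061 | 0.03 0.1028 | 0.035 0.0994 | 0.04 0.0961 | 0.045 0.0927 | 0.05 0.0894 | 0.055 0.086 | 0.06 0.0817 | 0.065 0.0279 | 0.07 0.0275 | 0.075 0.0276 |
```

It reached about 35°, then the rim slipped over the corner. I'll back off, hook the rim lower and continue.

```bash
python3 -m crank '[{"x":0,"y":0,"z":-0.4,"turn":0},{"x":-2.6,"y":0,"z":0,"turn":0},{"x":0,"y":0,"z":1.4,"turn":0},{"x":0.4,"y":0,"z":0,"turn":0},{"x":0.2,"y":0,"z":0,"turn":0}]' | grep -E "pos|contact|width"
python3 -m crank '[{"x":0.5,"y":0,"z":-0.18,"turn":0},{"x":0.5,"y":0,"z":-0.18,"turn":0},{"x":0,"y":0,"z":0,"turn":0}]' | grep -E "pos|contact|width"
python3 -m crank '[{"x":0.55,"y":0,"z":-0.06,"turn":0},{"x":0.55,"y":0,"z":-0.06,"turn":0},{"x":0,"y":0,"z":0,"turn":0}]' | grep -E "pos|contact|width"
python3 -c 'from h import *;prof()'
```

```text
tool_pos: [0.4184, 0.1079, 0.0426]
contact_force: [-1.1, -2.0, -0.8]
gripper_width: 0.644
tool_pos: [0.42, 0.1171, 0.0473]
contact_force: [-2.0, -6.3, 2.9]
gripper_width: 0.651
tool_pos: [0.4216, 0.128, 0.0502]
contact_force: [-4.4, -7.7, 10.5]
gripper_width: 0.649
t 34.65 pos [0.4216 0.128  0.0502] R [[0.087, 0.996, 0.0], [0.996, -0.087, -0.005], [-0.005, 0.001, -1.0]] F [-4.4 -7.7 10.5] w 0.649 g 64.6 j [ 0.13 -0.25  2.17 -0.    1.22  0.22]
-0.025 0.0777 | -0.02 0.0813 | -0.015 0.0852 | -0.01 0.0889 | -0.005 0.0926 | 0.0 0.0964 | 0.005 0.1001 | 0.01 0.1549 | 0.015 0.1076 | 0.02 0.1062 | 0.025 0.1001 | 0.03 0.0937 | 0.035 0.0874 | 0.04 0.0808 | 0.045 0.0743 | 0.05 0.068 | 0.055 0.0602 | 0.06 0.0275 | 0.065 0.0274 | 0.07 0.0275 | 0.075 0.0275 |
```

Now about 53°. Continuing with slight downward pressure.

```bash
python3 -m crank '[{"x":0.56,"y":0,"z":0,"turn":0},{"x":0.56,"y":0,"z":0.03,"turn":0},{"x":0,"y":0,"z":0,"turn":0}]' | grep -E "pos|contact|width"
python3 -m crank '[{"x":0.55,"y":0,"z":0.08,"turn":0},{"x":0.55,"y":0,"z":0.08,"turn":0},{"x":0,"y":0,"z":0,"turn":0}]' | grep -E "pos|contact|width"
python3 -c 'from h import *;prof()'
```

```text
tool_pos: [0.4231, 0.14, 0.0514]
contact_force: [-7.3, -6.3, 17.2]
gripper_width: 0.654
tool_pos: [0.4248, 0.1522, 0.0506]
contact_force: [-8.0, -1.3, 19.7]
gripper_width: 0.652
t 35.3 pos [0.4248 0.1522 0.0506] R [[0.088, 0.996, 0.003], [0.996, -0.088, 0.0], [0.001, 0.003, -1.0]] F [-8.  -1.3 19.7] w 0.652 g 65.3 j [ 0.18 -0.23  2.15 -0.    1.22  0.27]
-0.03 0.0884 | -0.025 0.0895 | -0.02 0.0907 | -0.015 0.092 | -0.01 0.0933 | -0.005 0.0945 | 0.0 0.0959 | 0.005 0.0972 | 0.01 0.1551 | 0.015 0.0998 | 0.02 0.1011 | 0.025 0.099 | 0.03 0.0825 | 0.035 0.0644 | 0.04 0.0443 | 0.045 0.0276 | 0.05 0.0275 | 0.055 0.0275 | 0.06 0.0275 | 0.065 0.0275 | 0.07 0.0275 | 0.075 0.0274 |
```

About 75° now. I'll lift, move over the middle of the board and press down gently to square it.

```bash
python3 -m crank '[{"x":0,"y":0,"z":-2.5,"turn":0},{"x":4,"y":0,"z":0,"turn":0},{"x":4,"y":0,"z":0,"turn":0},{"x":1.2,"y":-0.3,"z":0,"turn":0},{"x":0,"y":0,"z":0,"turn":0}]' | grep -E "pos|contact|width"
python3 -m crank '[{"x":0,"y":0,"z":0.8,"turn":0},{"x":0,"y":0,"z":0.5,"turn":0},{"x":0,"y":0,"z":0.2,"turn":0},{"x":0,"y":0,"z":0.2,"turn":0},{"x":0,"y":0,"z":0,"turn":0}]' | grep -E "pos|contact|width"
python3 -m crank '[{"x":0.05,"y":0,"z":0.2,"turn":0},{"x":0.05,"y":0,"z":0.2,"turn":0},{"x":0,"y":0,"z":0,"turn":0}]' | grep -E "pos|contact|width"
python3 -c 'from h import *;prof()'
```

```text
tool_pos: [0.4277, 0.2447, 0.0711]
contact_force: [0.1, 0.1, -1.7]
gripper_width: 0.648
tool_pos: [0.4277, 0.2423, 0.0537]
contact_force: [-0.8, -0.8, 2.0]
gripper_width: 0.648
tool_pos: [0.4284, 0.2447, 0.0526]
contact_force: [-7.9, 0.7, 17.0]
gripper_width: 0.648
t 36.65 pos [0.4284 0.2447 0.0526] R [[0.09, 0.996, -0.001], [0.996, -0.09, 0.002], [0.002, -0.001, -1.0]] F [-7.9  0.7 17. ] w 0.648 g 66.4 j [ 0.37 -0.11  2.05  0.    1.21  0.46]
-0.03 0.09 | -0.025 0.0915 | -0.02 0.0928 | -0.015 0.094 | -0.01 0.0953 | -0.005 0.0967 | 0.0 0.0979 | 0.005 0.0992 | 0.01 0.1573 | 0.015 0.1018 | 0.02 0.1031 | 0.025 0.1011 | 0.03 0.0846 | 0.035 0.0664 | 0.04 0.0467 | 0.045 0.0276 | 0.05 0.0276 | 0.055 0.0275 | 0.06 0.0274 | 0.065 0.0275 | 0.07 0.0275 | 0.075 0.0276 |
```

```bash
python3 -m crank '[{"x":0.45,"y":0,"z":0.05,"turn":0},{"x":0.45,"y":0,"z":0.1,"turn":0},{"x":0.4,"y":0,"z":0.1,"turn":0},{"x":0.2,"y":0,"z":0.1,"turn":0},{"x":0,"y":0,"z":0,"turn":0}]' | grep -E "pos|contact|width"
python3 -c 'from h import *;prof()'
```

```text
tool_pos: [0.4299, 0.2591, 0.0479]
contact_force: [-4.5, -0.6, 10.5]
gripper_width: 0.648
t 37.2 pos [0.4299 0.2591 0.0479] R [[0.09, 0.996, 0.0], [0.996, -0.09, 0.0], [0.0, 0.0, -1.0]] F [-4.5 -0.6 10.5] w 0.648 g 65.2 j [ 0.39 -0.09  2.03  0.    1.2   0.48]
-0.03 0.092 | -0.025 0.0925 | -0.02 0.0926 | -0.015 0.0927 | -0.01 0.0927 | -0.005 0.0928 | 0.0 0.0929 | 0.005 0.0929 | 0.01 0.1525 | 0.015 0.0931 | 0.02 0.0932 | 0.025 0.0924 | 0.03 0.0389 | 0.035 0.0275 | 0.04 0.0275 | 0.045 0.0275 | 0.05 0.0275 | 0.055 0.0275 | 0.06 0.0275 | 0.065 0.0275 | 0.07 0.0275 | 0.075 0.0275 |
```

The foot now reads level at 0.093, so the beaker stands flat on its mouth. Releasing and retreating.

```bash
python3 -m crank '[{"x":0,"y":0,"z":-0.1,"turn":0},{"x":0,"y":0,"z":0,"turn":0}]' | grep -E "pos|contact|width"
python3 -m crank '[{"x":0,"y":0,"z":0,"turn":0},{"x":0,"y":0,"z":0,"turn":0},{"x":0,"y":0,"z":0,"turn":0},{"x":0,"y":0,"z":0,"turn":0},{"x":0,"y":0,"z":0,"turn":0}]' 85 | grep -E "pos|contact|width"
python3 -m crank '[{"x":0,"y":0,"z":-1,"turn":0},{"x":0,"y":0,"z":-3,"turn":0},{"x":0,"y":0,"z":-4,"turn":0},{"x":0,"y":0,"z":-4,"turn":0},{"x":-3,"y":-2,"z":0,"turn":0}]' | grep -E "pos|contact|width"
python3 -m crank '[{"x":-4,"y":0,"z":0,"turn":0},{"x":-4,"y":0,"z":0,"turn":0},{"x":-4,"y":0,"z":0,"turn":0},{"x":-4,"y":0,"z":0,"turn":0},{"x":0,"y":0,"z":0,"turn":0}]' | grep -E "pos|contact|width"
python3 - <<'E'
from h import *
st(); a=grab('scene')[0]; b=grab('side')[0]
cv2.imwrite('pics/fin.png',np.hstack([cv2.resize(a[140:440,130:530,::-1],(400,300)),b[170:470,150:550,::-1]]))
E
```

```text
tool_pos: [0.4299, 0.2586, 0.0483]
contact_force: [-2.8, -0.3, 7.1]
gripper_width: 0.65
tool_pos: [0.4292, 0.2587, 0.0468]
contact_force: [0.0, 0.0, -0.2]
gripper_width: 0.847
tool_pos: [0.4118, 0.2332, 0.1759]
contact_force: [0.7, -0.3, 0.4]
gripper_width: 0.85
tool_pos: [0.3924, 0.0678, 0.1679]
contact_force: [0.6, 1.0, -0.4]
gripper_width: 0.855
t 38.95 pos [0.3924 0.0678 0.1679] R [[0.096, 0.995, 0.002], [0.995, -0.096, -0.001], [-0.001, 0.002, -1.0]] F [ 0.6  1.  -0.4] w 0.855 g 0.0 j [-0.02 -0.52  2.16 -0.    1.5   0.08]
```

View pics/fin.png

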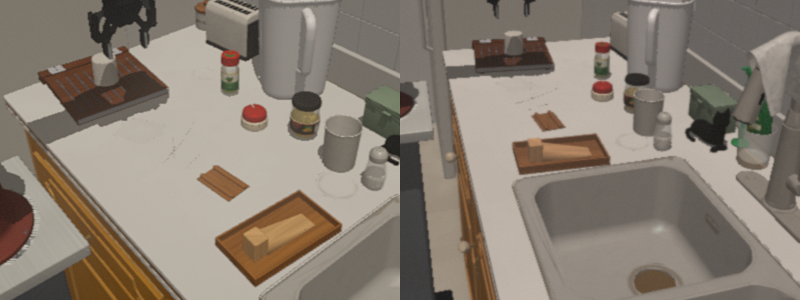

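The final view shows the beaker upside down on the flat board at (105,68), the wedge on its base in the tray at (280,235), and the bystanders where they were.

```bash
python3 -c 'from plant import manip; print(manip.job_done())'
```

```text
the job is handed in; nothing more can be done
None
```

The job is handed in at about 39 s: the board was let down flat in 1 cm tugs, the wedge lies on its base in the tray, and the beaker stands upside down on the board with the bystanders unmoved, but I dropped the beaker a short way once, and it rolled across the worktop until I caught it.

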